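# Load asphalt cores into the test bed, locate them and hang the guard

### The arm

A 7-joint arm with a two-finger parallel gripper is mounted at the origin on a cart in front of the work surface, level with it; the furniture and walls round the work are solid. World frame = base frame: x ahead of the robot, y to its left, z up, the work surface at z = 0. Lengths are in m, angles in rad, forces in N, time in s.
With the tool pointing down it reaches from about 0.35 to 0.775 m from the base axis. Payload 3.1 kg.
Tool frame: the origin (TCP) lies at the very end of the fingers, on their centre line; the grasp point (between the pads) lies 19 mm behind it; z points along the fingers, y is the line along which they close (so a half turn about z gives the same grasp; the last joint's range is limited). The gripper opens to 85 mm and grips with 20 to 120 N. Pads are 22 mm wide; open, the fingers measure 114 mm over their backs; the gripper's body (76 mm by 85 mm) begins 54 mm behind the grasp point. The pads swing forward as they close: fully open they stand 13 mm farther back than shut.
Start: joints at [1.116, 0.311, 0.014, 1.512, -0.004, 1.319, -0.027], TCP at [0.221, -0.504, 0.196] pointing down, gripper open.
Joint ranges: [-2.7, 2.7], [-0.3, 1.91], [-1.27, 1.3], [0.12, 2.57], [-1.44, 4.58], [0.2, 2.03], [-3.05, 3.05]. Speed limits (rad/s): [2.79, 2.79, 3.14, 3.14, 3.14, 3.14, 3.14].

### API

Orientations are given as a rotation vector (axis times angle).
In Python, from plant import * gives the robot as it stands.
- The arm moves only by the tool step_arm, never from a script. Its argument "targets" is a list of rows, each a list of 6 numbers: the shift along the tool's x, y, z in m, then the turn, a rotation vector about the tool's x, y, z in degrees. In form: [[dx, dy, dz, ax, ay, az], ...]. A call has 1 to 12 rows; each row shifts and turns the commanded pose from where the row before left it, along the tool's axes as they then stand; what a row does not reach is not made up. A row lasts 1/8 s, in which the tool goes at most 62.5 mm and 10.7 degrees, less where a joint would pass 70% of its speed; a pose out of reach is approached as far as the arm can. A call is refused whole if a number of a shift passes 0.0625 or a number of a turn 10.7, either way. A call with a gripper value outside its range is refused whole. "jaw" is the gripper command: -1 is fully open, 1 is shut, values between are in proportion, set as the call begins (left out, the last holds). The fingers move at their own pace and stop on an object; "squeeze" is the grip in N (left out, the last holds). Time passes only in rows, so rows that do not move let the fingers close. It gives the time, the measured TCP pose, the force, the opening and the grip force at its end, in the units of the state.
- observe(): the state, without advancing time (a new reading comes with each control period).
- capture(name): name is "side" or "top" or "wrist"; returns (picture, depth): 480x640x3 uint8, red, green, blue; 480x640 float32, m along the optical axis (not along the pixel's ray), 0 where there is no reading.
- camera_params(name): a dict with "camera_matrix" (3x3 intrinsics, pixels), "R" (3x3) and "t" (3): a world point X has camera coordinates R X + t; the wrist camera has in their place "tool_from_camera" (4x4, takes a point from camera to tool coordinates, whose origin is the TCP and whose axes are the flange's). Camera axes: x right, y down, z forward; pixel columns grow to the right and rows downward; lengths in m; the calibration is good to about 2 mm. The wrist camera is an equidistant fisheye: a pixel r from the principal point sees the ray r / f radians off the axis. A picture is of the moment at which its call begins: read the wrist's pose just before it. camera_params takes no time and is no camera call.
- hand_in(): hands the job in; it is judged then, once.
The state is a dict: "time": time; "joint_positions": joint angles; "qvel": joint speeds; "joint_torque": joint torques, N m; "eef_pos": TCP position; "ee_rot": TCP orientation; "ft_force": force on the tool from outside, world axes, zero at the start; "ft_torque": the same for the moment, N m; "width": finger opening in m; "grip_force": force on a finger pad.
Only numpy, scipy, OpenCV 4.12 (cv2) and the standard library are available. Lean on these libraries where they do the work, as an engineer would, in place of code of your own. Each camera call takes 0.05 s, during which the arm holds its last target. There are 200 camera calls.

### The job

Get the test bed ready: put every loose stone lying on the green bed into the grey scrap pan behind it, and slide each small asphalt core across the bed, without lifting it, onto a marked circle of its own (any circle). Then lower the blue locating plate over the two posts and the cores until it lies flush on the bed, and finally hang the yellow guard frame on the pins of both posts so that it sits level on their shoulders. Leave the tape roll and the jar where they are, and let go of everything.

Things in the scene. Friction and masses are not known exactly. Their poses are not given: they have to be found in the camera images.
- bed: the test bed: fixed green-painted slab 230 (x) x 400 (y) x 12 mm; origin at the centre of its underside on the table; its x axis points away from the robot, its y axis along the slab's length. Its top is 12 mm above the table. Four marked circles lie in a row along y, with a post at each end of the row; the cores wait on the near half
- mark_a (a point): centre, on the slab's top, of a marked circle (black ring of 56 mm diameter round a yellow disc), at x = +60 mm, y = -116 mm in the bed's frame
- mark_b (a point): centre, on the slab's top, of a marked circle (black ring of 56 mm diameter round a yellow disc), at x = +60 mm, y = -46 mm in the bed's frame
- mark_c (a point): centre, on the slab's top, of a marked circle (black ring of 56 mm diameter round a yellow disc), at x = +60 mm, y = +46 mm in the bed's frame
- mark_d (a point): centre, on the slab's top, of a marked circle (black ring of 56 mm diameter round a yellow disc), at x = +60 mm, y = +116 mm in the bed's frame
- post_left (a point): the post at the +y end of the row of circles: steel, 20 mm diameter, from the slab up to a shoulder 90 mm above the table; on it a brass pin 10 mm in diameter and 25 mm high, its last 5 mm tapered (tip 115 mm above the table). This point lies on the post's axis at the shoulder, at x = +60 mm, y = +175 mm in the bed's frame
- post_right (a point): the post at the -y end of the row of circles: steel, 20 mm diameter, from the slab up to a shoulder 90 mm above the table; on it a brass pin 10 mm in diameter and 25 mm high, its last 5 mm tapered (tip 115 mm above the table). This point lies on the post's axis at the shoulder, at x = +60 mm, y = -175 mm in the bed's frame
- plate_grip (a point): grip of the blue locating plate (0.5 kg, loose, flat on the table): upright black block 20 mm (plate x) by 22 mm (plate y) on the plate's middle, its top 60 mm above the plate's underside. This point is in the block, 48 mm above the underside; axes are the plate's, z up. Take the block across x: once down, the cores leave only 42 mm clear along y there. The plate fits either way round
- plate_hole_1 (a point): centre of the post hole (26 mm) at the plate's +y end, y = +175 mm from its middle, level with the underside. The plate is 84 (x) x 392 (y) x 10 mm with four round 62 mm openings for the cores at y = -116, -46, +46 and +116 mm. Flush on the bed, its underside is 12 mm above the table
- plate_hole_2 (a point): centre of the post hole (26 mm) at the plate's -y end, y = -175 mm from its middle, level with the underside
- guard_grip (a point): grip of the yellow guard frame (0.45 kg, loose, standing on the table): upright black block 20 mm (guard x) by 22 mm (guard y) on the frame's middle, its top 111 mm above the guard's foot and 49 mm above the underside of the top frame. This point is in the block, 96 mm above the foot and 34 mm above that underside; axes are the guard's, z up. The guard fits either way round
- guard_hole_1 (a point): centre of the pin hole (15 mm) at the guard's +y end, y = +175 mm from its middle, level with the underside of the top frame, which is 94 (x) x 390 (y) x 8 mm, open inside, with a clear panel 62 mm deep along each long side. Hung, the underside rests on the post shoulders, 90 mm above the table, the panels clear of bed and plate
- guard_hole_2 (a point): centre of the pin hole (15 mm) at the guard's -y end, y = -175 mm from its middle, level with the underside of the top frame
- core_1_mid (a point): small speckled asphalt core, upright cylinder 50 mm in diameter and 53 mm high, 0.23 kg, loose, standing on the bed; this point is its centre, half-way up. Absent in some starts
- core_2_mid (a point): small speckled asphalt core, upright cylinder 50 mm in diameter and 49 mm high, 0.23 kg, loose, standing on the bed; this point is its centre, half-way up. Absent in some starts
- core_3_mid (a point): small speckled asphalt core, upright cylinder 50 mm in diameter and 51 mm high, 0.23 kg, loose, standing on the bed; this point is its centre, half-way up. Absent in some starts
- core_4_mid (a point): small speckled asphalt core, upright cylinder 50 mm in diameter and 53 mm high, 0.23 kg, loose, standing on the bed; this point is its centre, half-way up. Absent in some starts
- chip_1_mid (a point): brown-grey stone about 37 x 24 x 23 mm (its own x, y, z), loose, lying on the far half of the bed; this point is its centre, half-way up. Absent in some starts
- chip_2_mid (a point): brown-grey stone about 28 x 25 x 25 mm (its own x, y, z), loose, lying on the far half of the bed; this point is its centre, half-way up. Absent in some starts
- pan: the scrap pan: fixed open grey box 100 (x) x 150 (y) x 35 mm, walls 4 mm, behind the bed; origin at the centre of its underside
- tape: roll of cream tape, 108 mm across and 48 mm high, behind the work; leave alone
- jar: small clear jar with white cap, 51 mm across and 72 mm high, behind the work; leave alone

How it is judged:
By the outcome, as a careful person would: the job done as asked, in the order asked, and still so for the second after the job is handed in, with the robot touching nothing.
Of core_1, core_2, core_3, core_4 only 3 to 4 are there at a start; the rules pass over those that are not, and their reading is None.
Of chip_1, chip_2 only 1 to 2 are there at a start; the rules pass over those that are not, and their reading is None.
At some moment in a run one of core_1, core_2, core_3, core_4, chip_1, chip_2, plate may be knocked a few centimetres aside while the robot is not near it.
It also fails if it takes over 210 s, if anything falls off the work surface, if the arm or the gripper's body presses on something with over 40 N, if the wrist force passes 120 N, or if a joint passes its speed limit or range.

## Working session

There is one attempt and no reset: what is moved stays moved. The work goes in short steps, Python scripts to look and compute and a tool call to move; the robot and the scene stay as the last step left them, time stands still between calls to the robot, and variables do not carry over. Pictures are saved under pics/ and viewed, at most 16 in all, crops included, and the job is handed in when it is done.

Besides the shell and the picture viewer there is one more tool, called after "Call:" by a JSON object that holds its "op" and its "data". step_arm: Moves the arm, as the interface text tells. Its arguments: {"type":"object","properties":{"targets":{"type":"array","items":{"type":"array","items":{"type":"number"}}},"jaw":{"type":"number"},"squeeze":{"type":"number"}},"required":["targets"]}

```bash
ls; mkdir -p pics
python3 - <<'E'
from plant import *
import cv2,numpy as np
s=observe();print(s['time'],s['eef_pos'],s['ee_rot'],s['width'])
for n in('top','side'):
    p,d=capture(n);cv2.imwrite(f'pics/{n}0.png',p[:,:,::-1]);np.save(f'{n}0.npy',d);print(n,camera_params(n))
print(camera_params('wrist'))
E
```

```text
pics
0.0 [ 0.22035816 -0.50304659  0.19461737] [-3.07265850e+00 -6.43465690e-01  8.37193573e-04] 0.08528068898659161
top {'camera_matrix': array([[500.58139387,   0.        , 319.11674506],
       [  0.        , 500.58139387, 245.49010379],
       [  0.        ,   0.        ,   1.        ]]), 'R': array([[-0.02188202, -0.99975939, -0.00152898],
       [-0.97947452,  0.0217445 , -0.20039171],
       [ 0.20037674, -0.00288737, -0.97971466]]), 't': array([0.00981523, 0.52674929, 1.33989543])}
side {'camera_matrix': array([[484.50245718,   0.        , 321.31067285],
       [  0.        , 484.50245718, 239.99306693],
       [  0.        ,   0.        ,   1.        ]]), 'R': array([[-0.92897424, -0.37011816,  0.00440608],
       [-0.18581018,  0.45601112, -0.87036109],
       [ 0.32012723, -0.80936173, -0.49239431]]), 't': array([0.47724606, 0.19068756, 1.03210352])}
{'camera_matrix': array([[371.64829954,   0.        , 319.19332168],
       [  0.        , 371.64829954, 235.60256868],
       [  0.        ,   0.        ,   1.        ]]), 'tool_from_camera': array([[ 6.52657056e-04, -9.50043833e-01, -3.12115827e-01,
         7.98794496e-02],
       [ 9.99999608e-01,  4.33481199e-04,  7.71606691e-04,
        -7.59450573e-04],
       [-5.97763836e-04, -3.12116208e-01,  9.50043744e-01,
        -1.77025620e-01],
       [ 0.00000000e+00,  0.00000000e+00,  0.00000000e+00,
         1.00000000e+00]])}
```

View pics/top0.png

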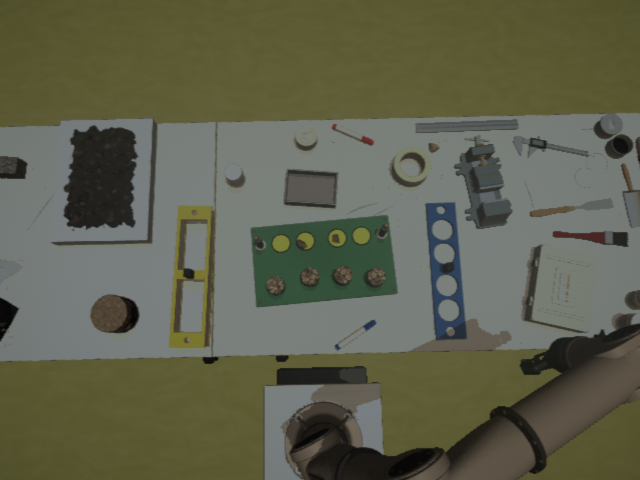

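View pics/side0.png

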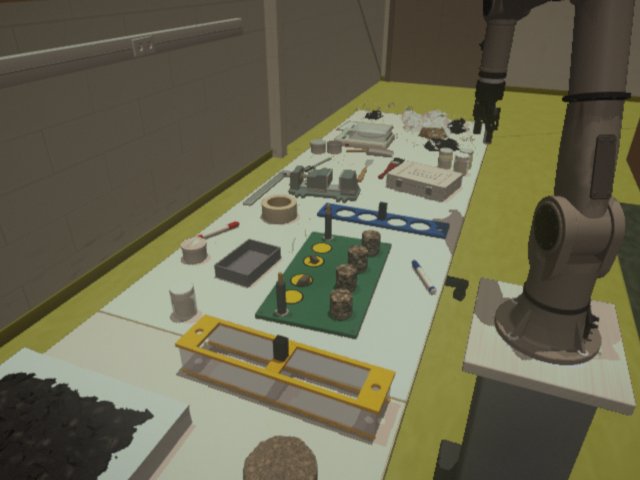

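The top view shows four cores (275,286), (310,276), (343,275), (376,277); two stones (303,243), (336,239); posts (259,243), (383,231); pan (311,188). The plate lies at the right (447,268) and the guard at the left (189,273).

```bash
cat > h.py <<'E'
from plant import *
import cv2,numpy as np
from scipy.spatial.transform import Rotation as Rot
def grab(n,name=None):
    p,d=capture(n)
    if name: cv2.imwrite(f'pics/{name}.png',p[:,:,::-1])
    return p,d
def pix2w(n,u,v,z):
    c=camera_params(n);K=c['camera_matrix'];R=c['R'];t=c['t']
    r=R.T@np.array([(u-K[0,2])/K[0,0],(v-K[1,2])/K[1,1],1.]);o=-R.T@t
    return o+r*(z-o[2])/r[2]
def w2pix(n,X):
    c=camera_params(n);K=c['camera_matrix'];q=K@(c['R']@np.array(X)+c['t']);return q[:2]/q[2]
def cloud(n,d):
    c=camera_params(n);K=c['camera_matrix'];v,u=np.mgrid[:480,:640]
    P=np.stack([(u-K[0,2])/K[0,0]*d,(v-K[1,2])/K[1,1]*d,d],-1)
    return (P-c['t'])@c['R']
def wcloud(d,s):
    c=camera_params('wrist');K=c['camera_matrix'];T=c['tool_from_camera'];v,u=np.mgrid[:480,:640]
    x=(u-K[0,2])/K[0,0];y=(v-K[1,2])/K[1,1];r=np.hypot(x,y)+1e-9
    k=np.tan(np.minimum(r,1.45))/r
    P=np.stack([x*k*d,y*k*d,d],-1)@T[:3,:3].T+T[:3,3]
    P=P@Rot.from_rotvec(s['ee_rot']).as_matrix().T+s['eef_pos']
    P[(d<=0)|(r>1.3)]=np.nan
    return P
def totool(delta,s):
    return Rot.from_rotvec(s['ee_rot']).as_matrix().T@np.array(delta)
def blobs(mask,P,amin=15):
    n,l,st,ce=cv2.connectedComponentsWithStats(mask.astype(np.uint8))
    out=[]
    for i in range(1,n):
        if st[i,4]>=amin:
            Q=P[l==i];out.append((ce[i].round(1),st[i,4],np.nanmedian(Q,0).round(4),((np.nanmin(Q,0)+np.nanmax(Q,0))/2).round(4),(np.nanmax(Q,0)-np.nanmin(Q,0)).round(3)))
    return out
E
python3 - <<'E'
from h import *
p=cv2.imread('pics/top0.png')[:,:,::-1];d=np.load('top0.npy')
P=cloud('top',d);hsv=cv2.cvtColor(np.ascontiguousarray(p),cv2.COLOR_RGB2HSV)
H,S,V=hsv[...,0],hsv[...,1],hsv[...,2];z=P[...,2]
v,u=np.mgrid[:480,:640]
onbed=(u>245)&(u<402)&(v>212)&(v<312)
print('table z',np.median(z[300:340,340:420]))
def show(t,b):
    print(t)
    for x in b: print(*x)
show('yellow',blobs(onbed&(H>20)&(H<35)&(S>150)&(V>90),P))
show('high',blobs(onbed&(z>.045),P,8))
show('stone',blobs(onbed&(z>.022)&(z<.045)&(v<255),P,8))
g=onbed&(H>40)&(H<90)&(S>80)
r=cv2.minAreaRect(cv2.findNonZero(g.astype(np.uint8)));print(r)
print([pix2w('top',*q,.012).round(4) for q in cv2.boxPoints(r)])
b=(H>100)&(H<125)&(S>120)&(u>415)&(u<475)&(v>190)
r=cv2.minAreaRect(cv2.findNonZero(b.astype(np.uint8)));print('plate',r,[pix2w('top',*q,.01).round(4) for q in cv2.boxPoints(r)])
y=(H>18)&(H<35)&(S>140)&(V>100)&(u>160)&(u<220)&(v>200)&(v<352)
r=cv2.minAreaRect(cv2.findNonZero(y.astype(np.uint8)));print('guard',r,[pix2w('top',*q,.07).round(4) for q in cv2.boxPoints(r)])
show('grips',blobs((V<60)&(u>170)&(u<215)&(v>250)&(v<290)&(z>.08),P,8)+blobs((u>430)&(u<465)&(v>250)&(v<285)&(z>.035),P,8))
show('pan',blobs((u>280)&(u<342)&(v>165)&(v<212)&(z>.025),P,30))
E
```

```text
table z 0.00018055624446292818
yellow
high
[384.1 228.7] 69 [ 0.5617 -0.1798  0.0889] [ 0.4115 -0.0943  0.7323] [0.328 0.193 1.372]
[258.  240.7] 68 [0.5361 0.164  0.0879] [0.54   0.1659 0.0828] [0.019 0.018 0.071]
[310.3 276.2] 264 [0.4403 0.0247 0.0615] [0.4412 0.0238 0.0577] [0.05  0.047 0.025]
[343.  274.8] 268 [ 0.4413 -0.0651  0.0633] [ 0.4425 -0.0653  0.0588] [0.048 0.049 0.027]
[376.1 276.5] 270 [ 0.4343 -0.155   0.0636] [ 0.3534 -0.0891  0.7322] [0.211 0.183 1.372]
[275.5 284.8] 267 [0.4182 0.1188 0.0591] [0.3457 0.0727 0.7318] [0.196 0.141 1.373]
stone
[381.1 233.9] 17 [ 0.5589 -0.1772  0.0343] [ 0.5636 -0.1806  0.0338] [0.014 0.016 0.022]
[335.5 237.5] 43 [ 0.5536 -0.0479  0.0289] [ 0.555  -0.0506  0.0301] [0.021 0.018 0.016]
[301.4 244.1] 58 [0.5364 0.0479 0.0302] [0.5376 0.0481 0.0309] [0.023 0.031 0.018]
[260.9 245.7] 12 [0.5324 0.1624 0.0337] [0.5359 0.163  0.0353] [0.011 0.013 0.016]
((322.4342956542969, 260.7043151855469), (77.41100311279297, 138.61099243164062), 84.61068725585938)
[array([0.5893, 0.1971, 0.012 ]), array([ 0.6192, -0.2031,  0.012 ]), array([ 0.395 , -0.2125,  0.012 ]), array([0.367 , 0.1755, 0.012 ])]
plate ((445.4549560546875, 269.56585693359375), (133.37542724609375, 27.447912216186523), 85.71085357666016) [array([ 0.6521, -0.3189,  0.01  ]), array([ 0.6565, -0.3993,  0.01  ]), array([ 0.2738, -0.3978,  0.01  ]), array([ 0.2698, -0.3217,  0.01  ])]
guard ((190.63450622558594, 277.21380615234375), (34.293663024902344, 139.7584228515625), 3.3664605617523193) [array([0.2613, 0.3996, 0.07  ]), array([0.6436, 0.3912, 0.07  ]), array([0.6356, 0.2954, 0.07  ]), array([0.2541, 0.309 , 0.07  ])]
grips
[188.4 273.1] 84 [0.4488 0.3456 0.1086] [0.4498 0.3474 0.0988] [0.021 0.02  0.037]
[449.2 266.6] 84 [ 0.458  -0.3576  0.0579] [ 0.36   -0.1845  0.7271] [0.225 0.374 1.382]
pan
[310.9 186.5] 331 [0.7069 0.017  0.0341] [0.5045 0.0173 0.7218] [0.514 0.158 1.393]
```

Run:
```python
from h import *
p=cv2.imread('pics/top0.png');q=cv2.resize(p[160:360,160:480],None,fx=2.5,fy=2.5,interpolation=cv2.INTER_CUBIC);cv2.imwrite('pics/crop0.png',cv2.convertScaleAbs(q,alpha=1.5))
```

```text
(no output)
```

View pics/crop0.png

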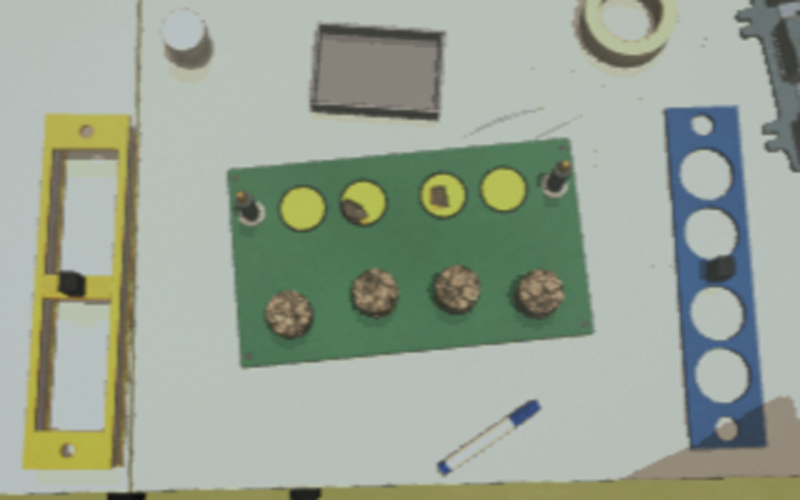

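The crop shows the bed corners (230,170), (568,139), (594,332), (243,367). The disc centres are (303,208), (364,203), (443,195), (503,189), with one stone on each of the middle two. The plate holes are (703,125) and (726,429), and the guard holes (86,131) and (68,450).

Run:
```python
from h import *
f=lambda u,v,z:pix2w('top',u/2.5+160,v/2.5+160,z)
names={'bed':([(230,170),(568,139),(594,332),(243,367)],.012),'disc':([(303,208),(364,203),(443,195),(503,189)],.012),
'plateholes':([(703,125),(726,429)],.010),'plcirc':([(706,175),(711,236),(717,313),(723,376)],.01),'guardholes':([(86,131),(68,450)],.07),'panrim':([(320,24),(445,32),(438,118),(311,110)],.035)}
for k,(l,z) in names.items(): print(k,*[f(*q,z).round(4)[:2] for q in l])
# bed fit
bx=np.array([[115,200],[115,-200],[-115,-200],[-115,200],[60,116],[60,46],[60,-46],[60,-116],[60,175],[60,-175]])/1e3
w=np.array([f(*q,.012)[:2] for q in names['bed'][0]+names['disc'][0]]+[[.536,.164],[.5617,-.1798]])
a=w-w.mean(0);b=bx-bx.mean(0);th=np.arctan2((b[:,0]*a[:,1]-b[:,1]*a[:,0]).sum(),(b*a).sum())
R=np.array([[np.cos(th),-np.sin(th)],[np.sin(th),np.cos(th)]]);o=w.mean(0)-R@bx.mean(0)
print('bed',o,np.degrees(th),((w-o-bx@R.T)*1e3).round(1).tolist())
s=observe();print(s['ee_rot'],np.degrees(np.arctan2(*Rot.from_rotvec(s['ee_rot']).as_matrix()[[1,0],1])))
```

```text
bed [0.5912 0.1908] [ 0.6194 -0.2014] [ 0.3946 -0.2196] [0.3641 0.1751]
disc [0.5444 0.1067] [0.5487 0.0366] [ 0.5561 -0.0544] [ 0.5617 -0.1237]
plateholes [ 0.6333 -0.3597] [ 0.284  -0.3605]
plcirc [ 0.5735 -0.359 ] [ 0.5017 -0.3596] [ 0.4132 -0.36  ] [ 0.3424 -0.3615]
guardholes [0.6253 0.3438] [0.2758 0.3531]
panrim [0.758  0.0838] [ 0.745  -0.0614] [ 0.6415 -0.0504] [0.6543 0.0951]
bed [ 0.49189108 -0.01326492] 4.307307976461514 [[-0.4, -4.0], [-2.2, 2.7], [2.4, 1.7], [1.9, -2.4], [1.4, -0.2], [0.5, -0.5], [0.9, 0.2], [1.2, 0.8], [-2.6, -1.7], [-3.2, 3.5]]
[-3.07286689e+00 -6.43551186e-01  8.04061704e-04] -66.34298800792412
```

Call:
{"op": "step_arm", "data": {"targets": [[0.05,-0.033,-0.0055,0,0,0],[0.05,-0.033,-0.0055,0,0,0],[0.05,-0.033,-0.0055,0,0,0],[0.05,-0.033,-0.0055,0,0,0],[0.05,-0.033,-0.0055,0,0,0],[0.05,-0.033,-0.0055,0,0,0],[0.05,-0.033,-0.0055,0,0,0],[0.05,-0.033,-0.0055,0,0,0],[0.05,-0.033,-0.0055,0,0,0],[0.05,-0.033,-0.0055,0,0,0]]}}

```text
time: 1.35
eef_pos: [0.5468, 0.0004, 0.2505]
ee_rot: [3.075, 0.643, -0.001]
ft_force: [0.7, -0.5, -0.0]
width: 0.0857
grip_force: 0.0
```

Call:
{"op": "step_arm", "data": {"targets": [[0,0,0,0,0,-10.1],[0,0,0,0,0,-10.1],[0,0,0,0,0,-10.1],[0,0,0,0,0,-10.1],[0,0,0,0,0,-10.1],[0,0,0,0,0,-10.1],[0,0,0,0,0,-10.1],[0,0,0,0,0,0]]}}

```text
time: 2.35
eef_pos: [0.5459, -0.0011, 0.2501]
ee_rot: [-2.137, -2.301, 0.001]
ft_force: [0.1, -0.4, -0.0]
width: 0.0852
grip_force: 0.0
```

Run:
```python
from h import *
s=observe();print(s['time'],s['eef_pos'],s['joint_positions'],np.degrees(np.arctan2(*Rot.from_rotvec(s['ee_rot']).as_matrix()[[1,0],1])))
p,d=grab('wrist','w1');np.save('w1.npy',d);P=wcloud(d,s)
hsv=cv2.cvtColor(p,cv2.COLOR_RGB2HSV);H,S,V=hsv[...,0],hsv[...,1],hsv[...,2];z=P[...,2]
reg=(abs(P[...,0]-.5)<.14)&(abs(P[...,1])<.26)
for t,m in(('yel',(H>20)&(H<35)&(S>150)&(z<.025)),('stone',(z>.022)&(z<.045)&(P[...,0]>.5)),('core',(z>.055)&(z<.072)&(P[...,0]<.49)),('post',(z>.084)&(z<.093)&(P[...,0]>.5)),('pin',(z>.1)&(z<.12)&(P[...,0]>.5))):
    print(t)
    for b in blobs(reg&m,P,20): print(*b)
```

```text
2.35 [ 0.545911  -0.0010589  0.2500959] [ 0.42525241  0.34163029 -0.62540908  1.39925059  0.19809858  1.46500242
 -0.11971536] 4.234159465415884
yel
[325.3  91.1] 1426 [0.5435 0.1094 0.0114] [0.5439 0.1101 0.0113] [0.048 0.049 0.005]
[328.9 158.3] 955 [0.5549 0.0327 0.0115] [0.5491 0.039  0.011 ] [0.047 0.048 0.006]
[325.4 232.7] 1051 [ 0.5577 -0.0545  0.0115] [ 0.5558 -0.0523  0.0163] [0.05  0.05  0.015]
[324.3 285.5] 1144 [ 0.5606 -0.1213  0.0116] [ 0.5608 -0.1218  0.0115] [0.049 0.05  0.005]
stone
[325.5  42.2] 76 [0.5394 0.1598 0.0333] [0.5399 0.1626 0.0336] [0.019 0.009 0.023]
[314.6 144.2] 391 [0.5362 0.0507 0.0288] [0.5363 0.0489 0.0285] [0.024 0.03  0.013]
[323.3 230.4] 224 [ 0.553  -0.0444  0.029 ] [ 0.5535 -0.0459  0.0295] [0.021 0.016 0.014]
[324.1 330.6] 165 [ 0.5639 -0.1725  0.0335] [ 0.5647 -0.1761  0.0335] [0.02  0.012 0.022]
core
[202.9  71.6] 1685 [0.4198 0.122  0.0587] [0.4186 0.1223 0.0583] [0.05  0.049 0.007]
[218.5 164.3] 1748 [0.4409 0.0274 0.0606] [0.4403 0.0262 0.0594] [0.049 0.05  0.009]
[220.  247.6] 1563 [ 0.4432 -0.0615  0.0627] [ 0.442  -0.0635  0.0604] [0.049 0.051 0.011]
[224.4 317.9] 644 [ 0.4455 -0.1485  0.0625] [ 0.4402 -0.153   0.0602] [0.038 0.048 0.01 ]
post
[326.5  25.6] 233 [0.5394 0.1644 0.0887] [0.5393 0.1669 0.0884] [0.019 0.018 0.009]
[325.  359.2] 171 [ 0.5646 -0.1763  0.0888] [ 0.5653 -0.1792  0.0884] [0.021 0.018 0.009]
pin
[327.   17.9] 112 [0.5393 0.1665 0.1106] [0.5394 0.1682 0.1082] [0.009 0.01  0.015]
[325.  371.1] 96 [ 0.5648 -0.1781  0.1093] [ 0.5651 -0.1797  0.1079] [0.009 0.009 0.016]
```

View pics/w1.png

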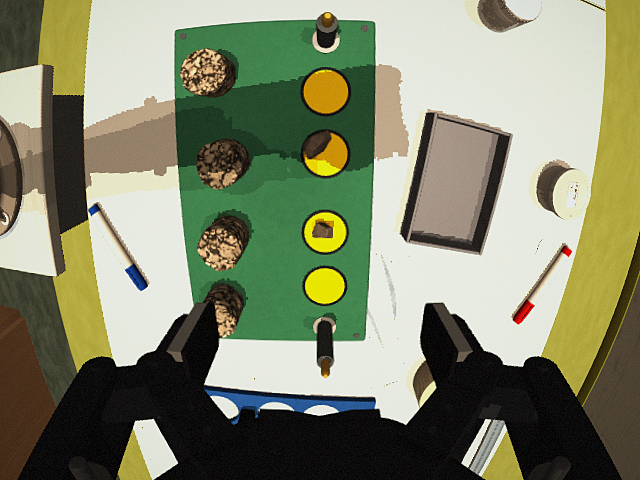

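The wrist view agrees with the top view. The posts are at (.5393,.1678) and (.5652,-.1795), 348 mm apart where 350 is expected, and the stones are at (314,144) and (323,230). I'll pick up the first stone.

Call:
{"op": "step_arm", "data": {"targets": [[0.05,-0.005,0.01,0,0,0],[0,0,0.06,0,0,0],[0,0,0.06,0,0,0],[0,0,0.06,0,0,0],[0,0,0.03,0,0,0],[0,0,0.014,0,0,0],[0,0,0,0,0,0]], "jaw": -1}}

```text
time: 3.28
eef_pos: [0.5373, 0.0485, 0.0164]
ee_rot: [-2.136, -2.303, 0.001]
ft_force: [1.3, -0.1, 0.3]
width: 0.0856
grip_force: 0.0
```

Call:
{"op": "step_arm", "data": {"targets": [[0,0,0,0,0,0],[0,0,0,0,0,0],[0,0,0,0,0,0],[0,0,0,0,0,0],[0,0,0,0,0,0],[0,0,0,0,0,0]], "jaw": 1, "squeeze": 40}}

```text
time: 4.03
eef_pos: [0.5374, 0.0485, 0.0167]
ee_rot: [-2.135, -2.304, 0.0]
ft_force: [-0.3, 0.4, 0.6]
width: -0.0002
grip_force: 0.0
```

The jaws closed on nothing, so I'll raise the arm and look.

Call:
{"op": "step_arm", "data": {"targets": [[0,0,-0.06,0,0,0],[0,0,-0.06,0,0,0],[-0.04,0,-0.06,0,0,0],[0,0,-0.03,0,0,0],[0,0,0,0,0,0]], "jaw": -1}}

```text
time: 4.65
eef_pos: [0.5421, 0.0142, 0.2215]
ee_rot: [2.133, 2.3, 0.007]
ft_force: [1.0, 0.6, 0.7]
width: 0.0854
grip_force: 0.0
```

```bash
cat > look.py <<'E'
from h import *
import sys
s=observe();R=Rot.from_rotvec(s['ee_rot']).as_matrix();print(s['time'],s['eef_pos'].round(4),'q7',s['joint_positions'][6].round(2),'yaw_y',np.degrees(np.arctan2(R[1,1],R[0,1])).round(2),'tilt',R[:2,2].round(4))
p,d=grab('wrist',sys.argv[1]);P=wcloud(d,s)
hsv=cv2.cvtColor(p,cv2.COLOR_RGB2HSV);H,S,V=hsv[...,0],hsv[...,1],hsv[...,2];z=P[...,2]
reg=(abs(P[...,0]-.5)<.14)&(abs(P[...,1])<.26)
for t,m in(('stone',(z>.022)&(z<.045)&(P[...,0]>.46)),('core',(z>.055)&(z<.072)),('post',(z>.084)&(z<.093)),('pin',(z>.1)&(z<.12))):
    print(t)
    for b in blobs(reg&m,P,25): print(*b)
E
python3 look.py w2
```

```text
4.65 [0.5421 0.0142 0.2215] q7 -0.15 yaw_y 4.31 tilt [0.0062 0.0004]
stone
[326.4  51.7] 82 [0.5384 0.1596 0.0334] [0.5391 0.1622 0.0335] [0.018 0.008 0.022]
[315.2 161.6] 446 [0.5358 0.0509 0.0289] [0.5363 0.0487 0.0289] [0.024 0.03  0.013]
[241.1 178.4] 114 [0.4634 0.0305 0.0349] [0.4627 0.0276 0.0334] [0.005 0.028 0.023]
[324.6 252. ] 251 [ 0.553  -0.0438  0.0288] [ 0.5534 -0.0459  0.0295] [0.021 0.016 0.015]
[240.4 257.5] 115 [ 0.4642 -0.0544  0.035 ] [ 0.4631 -0.0596  0.0335] [0.006 0.027 0.023]
[325.7 354.1] 185 [ 0.565  -0.1725  0.0346] [ 0.5657 -0.175   0.0337] [0.019 0.01  0.022]
core
[327.5  45.9] 72 [0.5386 0.1595 0.0645] [0.5392 0.1622 0.0636] [0.018 0.009 0.017]
[195.4  83.9] 1962 [0.4199 0.1219 0.0586] [0.4191 0.1227 0.0584] [0.049 0.049 0.007]
[212.9 184. ] 1982 [0.4408 0.0278 0.0606] [0.44   0.027  0.0592] [0.048 0.05  0.008]
[215.5 271.3] 1719 [ 0.443  -0.0611  0.0627] [ 0.4412 -0.0636  0.0603] [0.05  0.05  0.011]
[224.3 345.9] 490 [ 0.4489 -0.1529  0.0626] [ 0.4469 -0.1532  0.0602] [0.025 0.047 0.01 ]
[326.4 369.5] 160 [ 0.5655 -0.1727  0.0636] [ 0.5658 -0.1756  0.0635] [0.02  0.011 0.017]
post
[329.3  34.7] 275 [0.5388 0.1645 0.0886] [0.5396 0.1674 0.0885] [0.02  0.018 0.009]
[326.4 385.4] 171 [ 0.5643 -0.1761  0.0889] [ 0.5654 -0.1787  0.0884] [0.019 0.018 0.009]
pin
[330.4  27.1] 142 [0.5393 0.1664 0.1108] [0.5394 0.1679 0.1075] [0.009 0.01  0.015]
[327.  398.6] 101 [ 0.565  -0.1774  0.109 ] [ 0.5653 -0.1785  0.1078] [0.009 0.007 0.014]
```

View pics/w2.png

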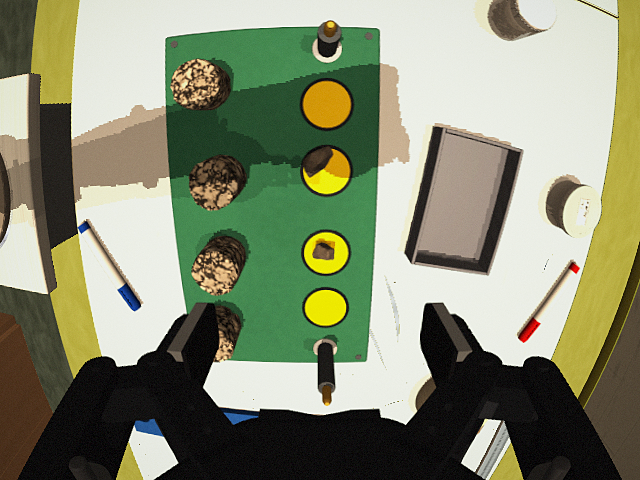

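The picture shows the stone still at (315,162), unmoved. I'll check where the fingers really are in tool coordinates from the depth.

Run:
```python
from h import *
s=observe();p,d=grab('wrist');P=wcloud(d,s)
R=Rot.from_rotvec(s['ee_rot']).as_matrix();T=(P-s['eef_pos'])@R
for u,v in((213,308),(200,330),(190,355),(428,308),(438,330),(455,355),(480,340),(160,345),(320,420)): print(u,v,d[v,u],T[v,u].round(4))
m=(T[...,2]<-.0)&(T[...,2]>-.03)&(abs(T[...,1])<.07)&(abs(T[...,0])<.06)
for b in blobs(m,T,20): print(*b)
```

```text
213 308 0.14371487 [ 0.0081 -0.0431 -0.0496]
200 330 0.12569651 [ 0.0093 -0.0431 -0.0682]
190 355 0.11293913 [ 0.0081 -0.0428 -0.082 ]
428 308 0.13861929 [ 0.0107  0.042  -0.0541]
438 330 0.1271519 [ 0.0085  0.0427 -0.0669]
455 355 0.10922262 [ 0.0104  0.043  -0.0852]
480 340 0.46598014 [-0.2014  0.2214  0.2207]
160 345 0.117698945 [ 0.0077 -0.0559 -0.0771]
320 420 0.084229074 [ 0.0111 -0.0002 -0.1113]
```

Call:
{"op": "step_arm", "data": {"targets": [[0,0,0,0,0,0],[0,0,0,0,0,0],[0,0,0,0,0,0],[0,0,0,0,0,0],[0,0,0,0,0,0]], "jaw": 1}}

```text
time: 5.38
eef_pos: [0.5401, 0.014, 0.2186]
ee_rot: [-2.135, -2.304, 0.0]
ft_force: [0.3, 0.7, 0.4]
width: 0.0002
grip_force: 0.0
```

Run:
```python
from h import *
s=observe();print(s['width']);p,d=grab('wrist','w3');P=wcloud(d,s)
R=Rot.from_rotvec(s['ee_rot']).as_matrix();T=(P-s['eef_pos'])@R
m=(T[...,2]<.02)&(T[...,2]>-.09)&(abs(T[...,1])<.06)&(abs(T[...,0])<.06)
for b in blobs(m,T,20): print(*b)
Q=T[m];i=np.argsort(-Q[:,2])[:8];print(Q[i])
cv2.imwrite('pics/w3c.png',p[200:480,120:520,::-1])
```

```text
0.000213924768177931
[319.1 344.1] 8765 [ 0.0117 -0.0004 -0.0804] [ 0.0016 -0.0004 -0.0641] [0.028 0.074 0.052]
[221.1 400.7] 194 [-0.0068 -0.0327 -0.0888] [-0.003  -0.0334 -0.0872] [0.01  0.009 0.006]
[417.9 400.7] 178 [-0.0066  0.0321 -0.0886] [-0.003   0.0329 -0.0867] [0.01  0.009 0.006]
[[ 0.01123565 -0.0016962  -0.03826589]
 [ 0.01133917  0.00121384 -0.03846898]
 [ 0.01140167 -0.00293835 -0.03860279]
 [ 0.01142417 -0.00086281 -0.03864021]
 [ 0.01146081  0.00079629 -0.03871177]
 [ 0.01149505  0.00328327 -0.03878501]
 [ 0.01149779  0.00577204 -0.03880407]
 [ 0.01150232 -0.0054223  -0.03882088]]
```

View pics/w3c.png

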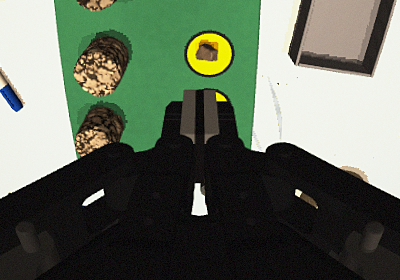

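The fingers really end 38 mm short of the reported TCP (depth and pixels agree), so I'll go 38 mm lower on every grasp.

Call:
{"op": "step_arm", "data": {"targets": [[0.035,-0.001,0.0,0,0,0],[0,0,0.06,0,0,0],[0,0,0.06,0,0,0],[0,0,0.06,0,0,0],[0,0,0.03,0,0,0],[0,0,0.02,0,0,0],[0,0,0.009,0,0,0],[0,0,0,0,0,0]], "jaw": -1}}

```text
time: 6.42
eef_pos: [0.5364, 0.0488, -0.0204]
ee_rot: [-2.135, -2.304, 0.0]
ft_force: [-0.5, 0.7, 0.5]
width: 0.085
grip_force: 0.0
```

Call:
{"op": "step_arm", "data": {"targets": [[0,0,0,0,0,0],[0,0,0,0,0,0],[0,0,0,0,0,0],[0,0,0,0,0,0],[0,0,0,0,0,0]], "jaw": 1, "squeeze": 40}}

```text
time: 7.05
eef_pos: [0.5371, 0.0488, -0.0193]
ee_rot: [2.135, 2.303, 0.001]
ft_force: [-1.3, -0.7, 5.4]
width: 0.0241
grip_force: 36.6
```

Call:
{"op": "step_arm", "data": {"targets": [[0,0,-0.05,0,0,0],[0,0,-0.05,0,0,0],[-0.004,0.04,0,0,0,0],[-0.004,0.04,0,0,0,0],[-0.004,0.04,0,0,0,0],[-0.004,0.042,0,0,0,0],[0,0,0.05,0,0,0],[0,0,0.045,0,0,0],[0,0,0,0,0,0]]}}

```text
time: 8.18
eef_pos: [0.696, 0.0445, -0.0195]
ee_rot: [-2.131, -2.301, 0.01]
ft_force: [0.1, -1.2, -2.1]
width: 0.0173
grip_force: 36.5
```

Call:
{"op": "step_arm", "data": {"targets": [[0,0,0,0,0,0],[0,0,0,0,0,0],[0,0,-0.05,0,0,0],[0,0,-0.05,0,0,0],[-0.045,-0.04,-0.03,0,0,0],[-0.045,-0.04,-0.03,0,0,0],[0,-0.04,0,0,0,0],[0,0,0,0,0,0]], "jaw": -0.05}}

```text
time: 9.18
eef_pos: [0.5887, -0.0479, 0.1422]
ee_rot: [2.136, 2.302, -0.003]
ft_force: [0.4, 0.7, -0.4]
width: 0.0448
grip_force: 0.0
```

```bash
python3 look.py w4
```

```text
9.175 [ 0.5887 -0.0479  0.1422] q7 -0.1 yaw_y 4.3 tilt [-0.0005 -0.0025]
stone
[169.4 118.9] 358 [0.463  0.0272 0.0344] [0.4627 0.0265 0.0335] [0.005 0.03  0.023]
[277.6 211.7] 426 [ 0.5543 -0.0448  0.0294] [ 0.554  -0.046   0.0294] [0.021 0.017 0.015]
[171.5 223.1] 345 [ 0.4647 -0.0581  0.0352] [ 0.4637 -0.0633  0.0335] [0.007 0.033 0.023]
[285.1 347.2] 290 [ 0.5659 -0.1723  0.034 ] [ 0.5653 -0.1752  0.0335] [0.019 0.01  0.023]
core
[114.8  13.8] 1401 [0.4195 0.1133 0.0586] [0.418  0.1129 0.0583] [0.05  0.031 0.007]
[131.6 120.7] 2891 [0.4422 0.0271 0.0605] [0.4405 0.0266 0.0593] [0.05  0.049 0.008]
[136.9 234. ] 2621 [ 0.4447 -0.0615  0.0626] [ 0.4417 -0.0636  0.0601] [0.05 0.05 0.01]
[141.1 327.6] 1797 [ 0.4368 -0.1498  0.0626] [ 0.4351 -0.1534  0.0599] [0.05  0.049 0.01 ]
[282.  366.7] 257 [ 0.5657 -0.1719  0.0638] [ 0.5649 -0.1757  0.0635] [0.02  0.012 0.017]
post
[279.7 388.5] 304 [ 0.566  -0.1761  0.0887] [ 0.5654 -0.1793  0.0885] [0.02  0.018 0.009]
pin
[277.2 403.6] 148 [ 0.5655 -0.1767  0.1064] [ 0.5651 -0.1779  0.1063] [0.01  0.007 0.013]
```

Call:
{"op": "step_arm", "data": {"targets": [[0.001,-0.035,0.0,0,0,0],[0,0,0.05,0,0,0],[0,0,0.05,0,0,0],[0,0,0.04,0,0,0],[0,0,0.021,0,0,0],[0,0,0,0,0,0]], "jaw": -0.5}}

```text
time: 9.98
eef_pos: [0.5566, -0.0476, -0.0216]
ee_rot: [-2.133, -2.304, 0.001]
ft_force: [0.3, 0.5, 0.4]
width: 0.0639
grip_force: 0.0
```

Call:
{"op": "step_arm", "data": {"targets": [[0,0,0,0,0,0],[0,0,0,0,0,0],[0,0,0,0,0,0],[0,0,0,0,0,0],[0,0,0,0,0,0]], "jaw": 1}}

```text
time: 10.6
eef_pos: [0.5581, -0.0484, -0.0187]
ee_rot: [2.134, 2.302, 0.003]
ft_force: [-0.7, -0.9, 6.4]
width: 0.02
grip_force: 39.1
```

Call:
{"op": "step_arm", "data": {"targets": [[0,0,-0.05,0,0,0],[0,0,-0.05,0,0,0],[0.007,0.037,0,0,0,0],[0.007,0.037,0,0,0,0],[0.007,0.037,0,0,0,0],[0.007,0.036,0,0,0,0],[0,0,0.05,0,0,0],[0,0,0.045,0,0,0],[0,0,0,0,0,0]]}}

```text
time: 11.72
eef_pos: [0.6964, -0.0104, -0.0206]
ee_rot: [-2.13, -2.299, 0.013]
ft_force: [-0.0, -0.1, 0.2]
width: 0.0205
grip_force: 39.3
```

Call:
{"op": "step_arm", "data": {"targets": [[0,0,0,0,0,0],[0,0,0,0,0,0],[0,0,-0.05,0,0,0],[0,0,-0.05,0,0,0],[0,-0.05,-0.04,0,0,0],[0,-0.05,-0.04,0,0,0],[0,-0.05,-0.04,0,0,0],[0,-0.05,0,0,0,0],[0,0,0,0,0,0]], "jaw": -0.05}}

```text
time: 12.85
eef_pos: [0.5018, -0.0245, 0.2035]
ee_rot: [2.132, 2.302, -0.005]
ft_force: [0.4, 0.3, -0.4]
width: 0.045
grip_force: 0.0
```

```bash
python3 look.py w5
```

```text
12.85 [ 0.5018 -0.0245  0.2035] q7 -0.07 yaw_y 4.39 tilt [ 0.0006 -0.0045]
stone
[373.   12.2] 152 [0.5358 0.1599 0.0338] [0.5385 0.1646 0.0334] [0.019 0.013 0.023]
[282.5 141.4] 53 [0.4635 0.0316 0.0354] [0.4624 0.0284 0.0338] [0.004 0.024 0.021]
[278.6 228.6] 80 [ 0.4642 -0.0534  0.0345] [ 0.4633 -0.0572  0.0333] [0.006 0.022 0.023]
[362.5 336.5] 175 [ 0.5609 -0.172   0.0342] [ 0.5624 -0.176   0.0335] [0.015 0.012 0.023]
core
[378.9   4.2] 121 [0.5371 0.1596 0.0631] [0.5392 0.1618 0.0635] [0.019 0.008 0.017]
[236.9  38.9] 2269 [0.4194 0.1215 0.0586] [0.4186 0.1222 0.0584] [0.049 0.048 0.007]
[253.6 145.9] 2441 [0.4407 0.0275 0.0606] [0.4404 0.0269 0.0592] [0.049 0.05  0.008]
[252.2 243.7] 2154 [ 0.4425 -0.0614  0.0627] [ 0.4414 -0.0633  0.0602] [0.05  0.051 0.01 ]
[225.6 315.3] 39 [ 0.4147 -0.1421  0.0611] [ 0.4151 -0.1429  0.0594] [0.008 0.015 0.008]
[365.5 351.9] 150 [ 0.5613 -0.1716  0.0636] [ 0.5626 -0.1757  0.0635] [0.015 0.013 0.016]
post
[369.1 369.3] 196 [ 0.5621 -0.1759  0.0888] [ 0.5644 -0.1799  0.0884] [0.018 0.02  0.009]
pin
[372.8 383.2] 120 [ 0.5643 -0.1772  0.1093] [ 0.5653 -0.179   0.1075] [0.01  0.009 0.015]
```

View pics/w5.png

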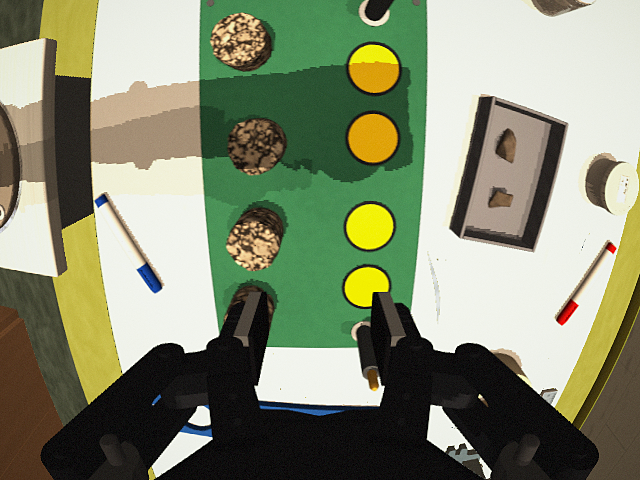

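Both stones lie in the pan at (507,145) and (500,197), and all four circles are clear. Next is core 1 to circle d.

Call:
{"op": "step_arm", "data": {"targets": [[0.051,-0.024,0,0,0,0],[0.051,-0.024,0,0,0,0],[0.051,-0.024,0,0,0,0],[0,0,0.06,0,0,0],[0,0,0.06,0,0,0],[0,0,0.06,0,0,0],[0,0,0.025,0,0,0],[0,0,0.012,0,0,0],[0,0,0,0,0,0]], "jaw": -1}}

```text
time: 14.02
eef_pos: [0.423, 0.1235, -0.0151]
ee_rot: [2.135, 2.304, 0.002]
ft_force: [-0.3, -0.8, -0.3]
width: 0.0851
grip_force: 0.0
```

Call:
{"op": "step_arm", "data": {"targets": [[0,0,0,0,0,0],[0,0,0,0,0,0],[0,0,0,0,0,0],[0,0,0,0,0,0]], "jaw": 1, "squeeze": 20}}

```text
time: 14.52
eef_pos: [0.4221, 0.1228, -0.0143]
ee_rot: [2.135, 2.303, 0.001]
ft_force: [-2.0, 0.1, 5.0]
width: 0.0495
grip_force: 20.4
```

Call:
{"op": "step_arm", "data": {"targets": [[0,0,0.001,0,0,0],[-0.0027,0.015,0,0,0,0],[-0.0027,0.015,0,0,0,0],[-0.0027,0.015,0,0,0,0],[-0.0027,0.015,0,0,0,0],[-0.0027,0.015,0,0,0,0],[-0.0027,0.015,0,0,0,0],[-0.0027,0.015,0,0,0,0],[-0.0027,0.015,0,0,0,0],[0,0,0,0,0,0]]}}

```text
time: 15.78
eef_pos: [0.5429, 0.1115, -0.0146]
ee_rot: [-2.135, -2.303, -0.001]
ft_force: [-3.8, 0.7, 7.7]
width: 0.0497
grip_force: 21.6
```

Call:
{"op": "step_arm", "data": {"targets": [[0,0,0,0,0,0],[0,0,0,0,0,0],[0,0,-0.045,0,0,0],[0,0,-0.045,0,0,0],[-0.0385,-0.0475,0,0,0,0],[-0.0385,-0.0475,0,0,0,0],[0,-0.0135,0,0,0,0],[0,0,0.045,0,0,0],[0,0,0.035,0,0,0],[0,0,0.011,0,0,0],[0,0,0,0,0,0]], "jaw": -1}}

```text
time: 17.15
eef_pos: [0.441, 0.026, -0.0174]
ee_rot: [-2.134, -2.305, -0.0]
ft_force: [-0.7, 0.2, 0.7]
width: 0.0855
grip_force: 0.0
```

Call:
{"op": "step_arm", "data": {"targets": [[0,0,0,0,0,0],[0,0,0,0,0,0],[0,0,0,0,0,0],[0,0,0,0,0,0]], "jaw": 1, "squeeze": 20}}

```text
time: 17.65
eef_pos: [0.4416, 0.0253, -0.0163]
ee_rot: [2.134, 2.303, 0.001]
ft_force: [-1.5, -0.4, 5.6]
width: 0.0498
grip_force: 20.7
```

Call:
{"op": "step_arm", "data": {"targets": [[0,0,0.001,0,0,0],[0.0008,0.0135,0,0,0,0],[0.0008,0.0135,0,0,0,0],[0.0008,0.0135,0,0,0,0],[0.0008,0.0135,0,0,0,0],[0.0008,0.0135,0,0,0,0],[0.0008,0.0135,0,0,0,0],[0.0008,0.0135,0,0,0,0],[0.0008,0.0135,0,0,0,0],[0,0,0,0,0,0]]}}

```text
time: 18.9
eef_pos: [0.5478, 0.0396, -0.0177]
ee_rot: [-2.136, -2.304, 0.002]
ft_force: [-1.8, -0.8, 4.3]
width: 0.0498
grip_force: 22.1
```

Call:
{"op": "step_arm", "data": {"targets": [[0,0,0,0,0,0],[0,0,0,0,0,0],[0,0,-0.045,0,0,0],[0,0,-0.045,0,0,0],[-0.032,-0.038,0,0,0,0],[-0.032,-0.038,0,0,0,0],[-0.031,-0.038,0,0,0,0],[0,0,0.045,0,0,0],[0,0,0.032,0,0,0],[0,0,0.01,0,0,0],[0,0,0,0,0,0]], "jaw": -1}}

```text
time: 20.27
eef_pos: [0.4415, -0.0632, -0.0154]
ee_rot: [-2.134, -2.305, -0.0]
ft_force: [0.7, 0.7, -1.2]
width: 0.0858
grip_force: 0.0
```

Call:
{"op": "step_arm", "data": {"targets": [[0,0,0,0,0,0],[0,0,0,0,0,0],[0,0,0,0,0,0],[0,0,0,0,0,0]], "jaw": 1, "squeeze": 20}}

```text
time: 20.78
eef_pos: [0.4425, -0.0636, -0.0144]
ee_rot: [2.134, 2.303, 0.001]
ft_force: [-1.3, 1.1, 6.2]
width: 0.0497
grip_force: 21.0
```

Call:
{"op": "step_arm", "data": {"targets": [[0,0,0.001,0,0,0],[0.0004,0.0143,0,0,0,0],[0.0004,0.0143,0,0,0,0],[0.0004,0.0143,0,0,0,0],[0.0004,0.0143,0,0,0,0],[0.0004,0.0143,0,0,0,0],[0.0004,0.0143,0,0,0,0],[0.0004,0.0143,0,0,0,0],[0.0004,0.0143,0,0,0,0],[0,0,0,0,0,0]]}}

```text
time: 22.02
eef_pos: [0.5559, -0.0518, -0.0161]
ee_rot: [2.135, 2.304, -0.0]
ft_force: [-0.6, -0.8, 2.7]
width: 0.0496
grip_force: 22.3
```

Call:
{"op": "step_arm", "data": {"targets": [[0,0,0,0,0,0],[0,0,0,0,0,0],[0,0,-0.05,0,0,0],[0,0,-0.05,0,0,0],[-0.023,-0.032,0,0,0,0],[-0.023,-0.032,0,0,0,0],[-0.023,-0.032,0,0,0,0],[-0.023,-0.032,0,0,0,0],[0,0,0,0,0,0]], "jaw": -1}}

```text
time: 23.15
eef_pos: [0.4316, -0.1562, 0.083]
ee_rot: [-2.142, -2.297, 0.005]
ft_force: [0.6, 0.1, -0.2]
width: 0.0851
grip_force: 0.0
```

```bash
python3 look.py w6
```

```text
23.15 [ 0.4316 -0.1562  0.083 ] q7 0.18 yaw_y 4.0 tilt [-0.0027 -0.002 ]
stone
[511.1   5.2] 342 [0.5446 0.0177 0.0304] [0.5478 0.0188 0.0334] [0.03  0.006 0.023]
[493.3 106.3] 989 [ 0.5337 -0.0556  0.0345] [ 0.5434 -0.0524  0.0335] [0.027 0.048 0.023]
[492.8 281.4] 463 [ 0.5573 -0.1747  0.0338] [ 0.562  -0.1791  0.0335] [0.016 0.018 0.023]
core
[537.7 106.7] 4494 [ 0.5522 -0.052   0.0625] [ 0.5555 -0.0514  0.0603] [0.05  0.049 0.011]
[325.4 254.7] 5490 [ 0.4343 -0.1518  0.0626] [ 0.4344 -0.1537  0.0604] [0.05  0.049 0.011]
[510.4 299.8] 447 [ 0.5573 -0.1745  0.0637] [ 0.5618 -0.1781  0.0635] [0.016 0.016 0.017]
post
[529.7 321.3] 519 [ 0.5609 -0.1768  0.0886] [ 0.5649 -0.1801  0.0885] [0.021 0.02  0.009]
pin
[546.  339.8] 352 [ 0.5623 -0.1784  0.1088] [ 0.5637 -0.1803  0.1077] [0.009 0.011 0.015]
```

Call:
{"op": "step_arm", "data": {"targets": [[0.002,0.003,0.045,0,0,0],[0,0,0.04,0,0,0],[0,0,0.012,0,0,0],[0,0,0,0,0,0]]}}

```text
time: 23.7
eef_pos: [0.438, -0.1499, -0.0135]
ee_rot: [-2.133, -2.305, -0.001]
ft_force: [0.7, -0.5, 0.6]
width: 0.0854
grip_force: 0.0
```

Call:
{"op": "step_arm", "data": {"targets": [[0,0,0,0,0,0],[0,0,0,0,0,0],[0,0,0,0,0,0],[0,0,0,0,0,0]], "jaw": 1, "squeeze": 20}}

```text
time: 24.2
eef_pos: [0.4378, -0.1514, -0.0122]
ee_rot: [2.135, 2.303, -0.001]
ft_force: [-2.1, 1.2, 5.7]
width: 0.0496
grip_force: 20.5
```

Call:
{"op": "step_arm", "data": {"targets": [[0,0,0.001,0,0,0],[0.0026,0.0139,0,0,0,0],[0.0026,0.0139,0,0,0,0],[0.0026,0.0139,0,0,0,0],[0.0026,0.0139,0,0,0,0],[0.0026,0.0139,0,0,0,0],[0.0026,0.0139,0,0,0,0],[0.0026,0.0139,0,0,0,0],[0.0026,0.0139,0,0,0,0],[0.0026,0.0139,0,0,0,0],[0,0,0,0,0,0]]}}

```text
time: 25.58
eef_pos: [0.561, -0.1193, -0.0127]
ee_rot: [2.135, 2.302, -0.002]
ft_force: [-2.5, -1.5, 6.6]
width: 0.0497
grip_force: 21.6
```

Call:
{"op": "step_arm", "data": {"targets": [[0,0,0,0,0,0],[0,0,0,0,0,0],[0,0,-0.05,0,0,0],[0,0,-0.05,0,0,0],[-0.03,-0.03,-0.05,0,0,0],[-0.03,-0.03,-0.05,0,0,0],[-0.04,-0.03,0,0,0,0],[-0.04,0,0,0,0,0],[0,0,0,0,0,0]], "jaw": -1}}

```text
time: 26.7
eef_pos: [0.4824, -0.2666, 0.1804]
ee_rot: [2.144, 2.295, -0.003]
ft_force: [0.7, -0.2, -1.3]
width: 0.0854
grip_force: 0.0
```

```bash
cat >> look.py <<'E'
reg=(P[...,0]>.2)&(P[...,0]<.75)&(P[...,1]<-.22)&(P[...,1]>-.48)
for t,m in(('plate',(H>100)&(H<125)&(S>120)&(z<.03)),('pgrip',(z>.045)&(z<.075))):
    print(t)
    for b in blobs(reg&m,P,60): print(*b)
E
python3 look.py w7
```

```text
26.7 [ 0.4824 -0.2666  0.1804] q7 0.35 yaw_y 3.89 tilt [-0.0007 -0.0022]
stone
[417.4   4.6] 251 [ 0.5539 -0.0749  0.0331] [ 0.5572 -0.0716  0.0334] [0.036 0.011 0.023]
[402.2  66.8] 306 [ 0.5416 -0.1373  0.0344] [ 0.5525 -0.1275  0.0335] [0.033 0.039 0.023]
[411.9 120.3] 124 [ 0.5562 -0.1812  0.0343] [ 0.5593 -0.1809  0.0335] [0.009 0.019 0.023]
core
[429.   51.3] 2725 [ 0.5595 -0.1231  0.0625] [ 0.5606 -0.1223  0.0605] [0.049 0.049 0.011]
[420.6 120.6] 121 [ 0.5561 -0.1809  0.0639] [ 0.5584 -0.1807  0.0636] [0.008 0.018 0.016]
post
[435.6 121.6] 344 [ 0.5608 -0.181   0.0888] [ 0.5638 -0.1807  0.0885] [0.018 0.02  0.009]
pin
[447.  122.6] 197 [ 0.563  -0.1807  0.1107] [ 0.5647 -0.1808  0.1074] [0.01  0.01  0.015]
plate
[290.7 278. ] 13970 [ 0.4595 -0.3425  0.0088] [ 0.4613 -0.3582  0.0134] [0.397 0.087 0.033]
pgrip
[556.7 235.7] 1481 [ 0.7249 -0.2711  0.0468] [ 0.7281 -0.2737  0.0473] [0.044 0.104 0.005]
[287.9 306.5] 599 [ 0.4591 -0.3547  0.0585] [ 0.4589 -0.3587  0.0532] [0.022 0.021 0.016]
[415.3 395.6] 601 [ 0.5993 -0.46    0.0577] [ 0.6068 -0.4677  0.06  ] [0.039 0.024 0.03 ]
```

View pics/w7.png

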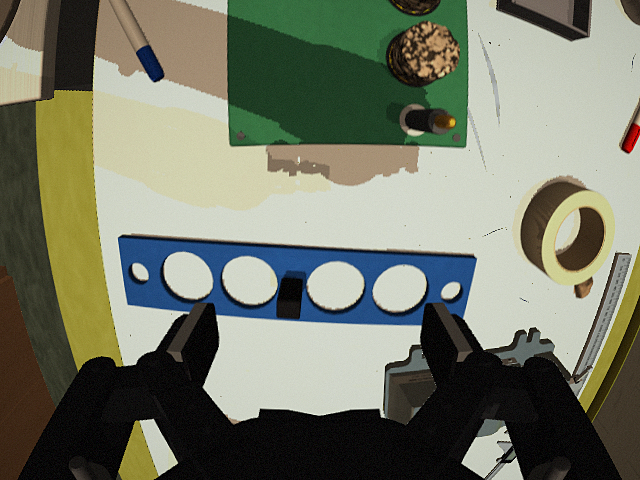

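The plate is at (120–475, 235–320), with its grip at (289,298) and holes at (140,272) and (452,291). The last core stands on its circle at (428,52). I'll move over the grip and turn.

Call:
{"op": "step_arm", "data": {"targets": [[-0.045,-0.015,0,0,0,0],[-0.045,-0.015,0,0,0,0],[0,0,0,0,0,10.4],[0,0,0,0,0,10.4],[0,0,0,0,0,10.4],[0,0,0,0,0,10.4],[0,0,0,0,0,10.4],[0,0,0,0,0,10.4],[0,0,0,0,0,10.4],[0,0,0,0,0,10.4],[0,0,0,0,0,10.4],[0,0,0,0,0,0]]}}

```text
time: 28.25
eef_pos: [0.4618, -0.3515, 0.1807]
ee_rot: [-3.14, -0.029, -0.0]
ft_force: [0.5, 0.4, 0.2]
width: 0.0859
grip_force: 0.0
```

```bash
cat >> look.py <<'E'
def wpix(u,v,zz):
    c=camera_params('wrist');K=c['camera_matrix'];T=c['tool_from_camera']
    x=(u-K[0,2])/K[0,0];y=(v-K[1,2])/K[1,1];r=np.hypot(x,y)+1e-9
    ray=R@(T[:3,:3]@np.array([x/r*np.sin(r),y/r*np.sin(r),np.cos(r)]));o=R@T[:3,3]+s['eef_pos']
    return o+ray*(zz-o[2])/ray[2]
m=((H>100)&(H<125)&(S>120)&reg&(z<.03)).astype(np.uint8)
cs,hi=cv2.findContours(m,cv2.RETR_CCOMP,cv2.CHAIN_APPROX_NONE)
for c_,h_ in zip(cs,hi[0]):
    if h_[3]>=0 and cv2.contourArea(c_)>60:
        Q=np.array([wpix(*q[0],.010) for q in c_]);(cx,cy),rr=cv2.minEnclosingCircle((Q[:,:2]*1000).astype(np.float32));print('hole',round(cx,1),round(cy,1),'r',round(rr,1),'mean',(Q.mean(0)*1e3)[:2].round(1))
E
python3 look.py w8
```

```text
28.25 [ 0.4618 -0.3515  0.1807] q7 -1.01 yaw_y -88.95 tilt [0.0002 0.001 ]
stone
[95.9 87.3] 55 [ 0.5815 -0.1354  0.0387] [ 0.5808 -0.134   0.0345] [0.009 0.015 0.021]
[144.5  99.3] 216 [ 0.5638 -0.1894  0.0339] [ 0.5646 -0.1863  0.0336] [0.019 0.01  0.023]
[ 48.9 122.6] 437 [ 0.5494 -0.0713  0.0367] [ 0.5552 -0.0643  0.0335] [0.049 0.028 0.023]
[102.8 121. ] 275 [ 0.5472 -0.1426  0.0346] [ 0.5476 -0.1353  0.0335] [0.024 0.025 0.023]
[  2.3 138.1] 183 [0.5449 0.0185 0.0268] [0.5458 0.0234 0.0286] [0.043 0.018 0.013]
core
[ 73.3 110. ] 1742 [ 0.56   -0.1251  0.0623] [ 0.5608 -0.1225  0.0599] [0.049 0.05  0.01 ]
[129.3  98.8] 199 [ 0.5632 -0.1891  0.0634] [ 0.5642 -0.1863  0.0636] [0.019 0.011 0.017]
[ 23.7 123.9] 1355 [ 0.5554 -0.0565  0.0622] [ 0.5555 -0.0537  0.06  ] [0.049 0.049 0.01 ]
post
[110.8  97.7] 306 [ 0.564  -0.1853  0.0885] [ 0.5646 -0.182   0.0885] [0.02  0.019 0.009]
pin
[96.  97.4] 176 [ 0.5645 -0.1837  0.1095] [ 0.5646 -0.1821  0.1076] [0.01  0.008 0.015]
plate
[327.7 175.8] 18247 [ 0.4803 -0.3588  0.0088] [ 0.4589 -0.3593  0.0138] [0.392 0.089 0.032]
pgrip
[458.   48.9] 872 [ 0.6039 -0.4592  0.0613] [ 0.6109 -0.4676  0.06  ] [0.049 0.025 0.03 ]
[328.7 215.9] 686 [ 0.4607 -0.359   0.0586] [ 0.4589 -0.3591  0.0531] [0.022 0.02  0.016]
hole 288.5 -360.2 r 13.3 mean [ 288.7 -360.5]
hole 347.9 -359.8 r 31.6 mean [ 347.3 -359.9]
hole 428.2 -359.6 r 42.7 mean [ 427.3 -359.2]
hole 505.8 -358.4 r 31.4 mean [ 506.  -358.4]
hole 574.0 -358.1 r 31.6 mean [ 574.  -358.1]
hole 632.2 -357.6 r 13.9 mean [ 632.  -357.8]
```

Call:
{"op": "step_arm", "data": {"targets": [[-0.002,0.0075,0,0,0,0.65],[0,0,0.06,0,0,0],[0,0,0.06,0,0,0],[0,0,0.045,0,0,0],[0,0,0.024,0,0,0],[0,0,0,0,0,0]], "jaw": -1}}

```text
time: 29.05
eef_pos: [0.4568, -0.3601, -0.0105]
ee_rot: [-3.138, -0.004, 0.007]
ft_force: [-1.1, 0.3, -0.3]
width: 0.0858
grip_force: 0.0
```

Call:
{"op": "step_arm", "data": {"targets": [[0,0,0,0,0,0],[0,0,0,0,0,0],[0,0,0,0,0,0],[0,0,0,0,0,0],[0,0,0,0,0,0],[0,0,0,0,0,0]], "jaw": 1, "squeeze": 80}}

```text
time: 29.8
eef_pos: [0.4597, -0.3609, -0.0069]
ee_rot: [3.141, 0.004, 0.002]
ft_force: [-0.6, 2.2, 5.2]
width: 0.0188
grip_force: 80.9
```

Call:
{"op": "step_arm", "data": {"targets": [[0,0,-0.03,0,0,0],[0,0,-0.05,0,0,0],[0,0,-0.05,0,0,0],[0,0,-0.04,0,0,0],[0,0,0,0,0,0]]}}

```text
time: 30.42
eef_pos: [0.4609, -0.3625, 0.1648]
ee_rot: [3.137, 0.003, 0.009]
ft_force: [-0.3, -0.1, -4.7]
width: 0.019
grip_force: 79.7
```

Call:
{"op": "step_arm", "data": {"targets": [[0,0,0,0,0,-5],[0,0,0,0,0,-10],[0,0,0,0,0,-10],[0,0,0,0,0,-10],[0,0,0,0,0,-10],[0,0,0,0,0,-10],[0,0,0,0,0,-10],[0,0,0,0,0,-10],[0,0,0,0,0,-10],[0,0,0,0,0,-9.1],[0,0,0,0,0,0]]}}

```text
time: 31.8
eef_pos: [0.4571, -0.3601, 0.1588]
ee_rot: [-2.137, -2.295, 0.001]
ft_force: [-0.7, 0.1, -4.7]
width: 0.0191
grip_force: 79.5
```

Call:
{"op": "step_arm", "data": {"targets": [[0.0434,0.0148,0,0,0,0],[0.0434,0.0148,0,0,0,0],[0.0434,0.0148,0,0,0,0],[0.0434,0.0148,0,0,0,0],[0.0434,0.0148,0,0,0,0],[0.0434,0.0148,0,0,0,0],[0.0434,0.0148,0,0,0,0],[0.0434,0.0148,0,0,0,0],[0,0,0,0,0,0],[0,0,0,0,0,0]]}}

```text
time: 33.05
eef_pos: [0.5506, -0.0068, 0.1605]
ee_rot: [-2.139, -2.299, 0.004]
ft_force: [-0.4, -0.9, -5.4]
width: 0.0192
grip_force: 79.6
```

Run:
```python
from h import *
s=observe();R=Rot.from_rotvec(s['ee_rot']).as_matrix();print(s['time'],s['eef_pos'].round(4),s['width'],s['ft_force'],'yaw',np.degrees(np.arctan2(R[1,1],R[0,1])),'tilt',R[:2,2])
p,d=grab('wrist','w9');P=wcloud(d,s);np.save('w9.npy',P)
hsv=cv2.cvtColor(p,cv2.COLOR_RGB2HSV);H,S,V=hsv[...,0],hsv[...,1],hsv[...,2];z=P[...,2]
m=((H>100)&(H<125)&(S>120)&(z>.12))
print('plate z by y:')
Q=P[m]
for y0 in np.arange(-.2,.2,.05):
    q=Q[(Q[:,1]>y0)&(Q[:,1]<y0+.05)];print(round(y0,2),len(q),np.median(q,0).round(4) if len(q) else'')
for a,b in((.084,.093),(.1,.12)):
    print(a)
    for bb in blobs((z>a)&(z<b)&(P[...,0]>.5)&(P[...,0]<.6),P,15):print(*bb)
cv2.imwrite('pics/w9.png',p[:,:,::-1])
```

```text
33.05 [ 0.5506 -0.0068  0.1605] 0.019198876845953144 [-0.41616643 -0.89560599 -5.44144223] yaw 4.131662041167037 tilt [-0.00260795 -0.00142569]
plate z by y:
-0.2 0 
-0.15 0 
-0.1 1313 [ 0.556  -0.0826  0.1755]
-0.05 4420 [ 0.5318 -0.0102  0.1764]
-0.0 10404 [0.5514 0.0144 0.1762]
0.05 12482 [0.5437 0.0746 0.1761]
0.1 3965 [0.5688 0.1157 0.1758]
0.15 0 
0.084
0.1
```

View pics/w9.png

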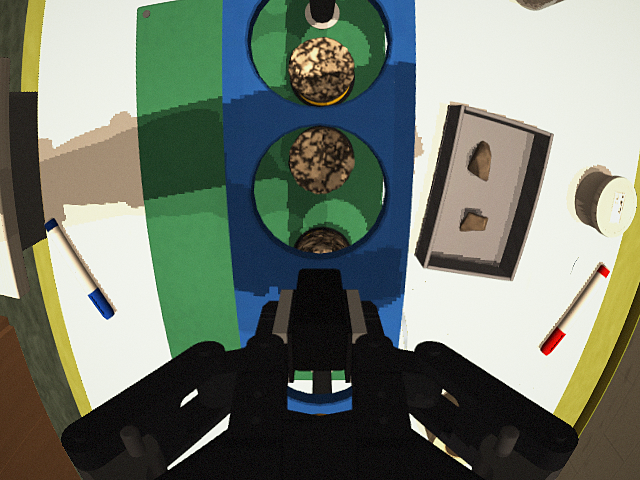

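The gripped plate hangs level (top z .176). Openings c and d show at (320,190) and (320,45), with the cores and the post seen through them. I'll measure the opening centres to get the plate centre.

Run:
```python
from h import *
s=observe();R=Rot.from_rotvec(s['ee_rot']).as_matrix()
p=cv2.imread('pics/w9.png')[:,:,::-1].copy();P=np.load('w9.npy');z=P[...,2]
m=(z>.165)&(z<.185)
c=camera_params('wrist');K=c['camera_matrix'];T=c['tool_from_camera']
def wpix(u,v,zz):
    x=(u-K[0,2])/K[0,0];y=(v-K[1,2])/K[1,1];r=np.hypot(x,y)
    ray=R@(T[:3,:3]@np.array([x/r*np.sin(r),y/r*np.sin(r),np.cos(r)]));o=R@T[:3,3]+s['eef_pos']
    return o+ray*(zz-o[2])/ray[2]
from scipy.optimize import least_squares
for cx,cy in((320,190),(320,45)):
    pts=[]
    for a in np.radians(np.arange(0,360,5)):
        for r in np.arange(20,110,.5):
            u,v=cx+r*np.cos(a),cy+r*np.sin(a)
            if not(0<=u<639 and 0<=v<479):break
            if m[int(round(v)),int(round(u))]:
                pts.append(wpix(u,v,.1762)[:2]);break
    pts=np.array(pts)
    f=least_squares(lambda q:np.hypot(*(pts-q[:2]).T)-q[2],[*pts.mean(0),.031],loss='soft_l1',f_scale=.001).x
    t=R.T@np.array([f[0]-s['eef_pos'][0],f[1]-s['eef_pos'][1],0]);print(len(pts),f.round(4),'tool',t.round(4))
# plate edges
for x0 in (.05,.08):
    Tt=(P-s['eef_pos'])@R;q=Tt[m&(abs(Tt[...,0]-x0)<.006)];print('edge',x0,q[:,1].min().round(4),q[:,1].max().round(4))
```

```text
72 [0.5469 0.0403 0.0291] tool [ 0.0483 -0.0005 -0.0001]
53 [0.542  0.1062 0.0291] tool [ 0.1144 -0.0007 -0.0002]
edge 0.05 -0.0428 0.0416
edge 0.08 -0.0432 0.0415
```

```bash
cat > avg.py <<'E'
from h import *
L=[];Y=[]
for i in range(8):
    s=observe();R=Rot.from_rotvec(s['ee_rot']).as_matrix();L.append(s['eef_pos']);Y.append([np.degrees(np.arctan2(R[1,1],R[0,1])),*R[:2,2]*1000]);capture('top')
L=np.array(L);print(s['time'],L.mean(0).round(4),(L.std(0)*1e3).round(1),'yaw,tilt(mrad)',np.mean(Y,0).round(2),np.std(Y,0).round(2),s['ft_force'],s['width'])
E
python3 avg.py
```

```text
33.45 [ 0.5512 -0.0077  0.1614] [0.3 0.5 0.4] yaw,tilt(mrad) [ 4.04 -0.99 -0.82] [0.05 0.79 0.53] [-0.50949922  0.74241278 -3.18495474] 0.01913287024573163
```

Call:
{"op": "step_arm", "data": {"targets": [[0.0013,0.0017,0.01,0,0,-0.2],[0,0,0.02,0,0,0],[0,0,0.02,0,0,0],[0,0,0.02,0,0,0],[0,0,0,0,0,0],[0,0,0,0,0,0]]}}

```text
time: 34.25
eef_pos: [0.5537, -0.0044, 0.0923]
ee_rot: [2.134, 2.305, 0.001]
ft_force: [-0.3, -0.3, -4.1]
width: 0.0189
grip_force: 79.5
```

```bash
python3 avg.py
python3 - <<'E'
from h import *
s=observe();p,d=grab('wrist','w10');P=wcloud(d,s);z=P[...,2]
p2,d2=grab('side','s10');cv2.imwrite('pics/s10c.png',cv2.resize(p2[180:340,240:460,::-1],None,fx=3.5,fy=3.5,interpolation=cv2.INTER_CUBIC))
E
```

```text
34.6 [ 0.5539 -0.0045  0.0927] [0.2 0.1 0.2] yaw,tilt(mrad) [4.41 1.61 0.03] [0.   0.53 0.16] [ 0.34703862 -0.41229165 -4.53577968] 0.018807695503049452
```

View pics/s10c.png

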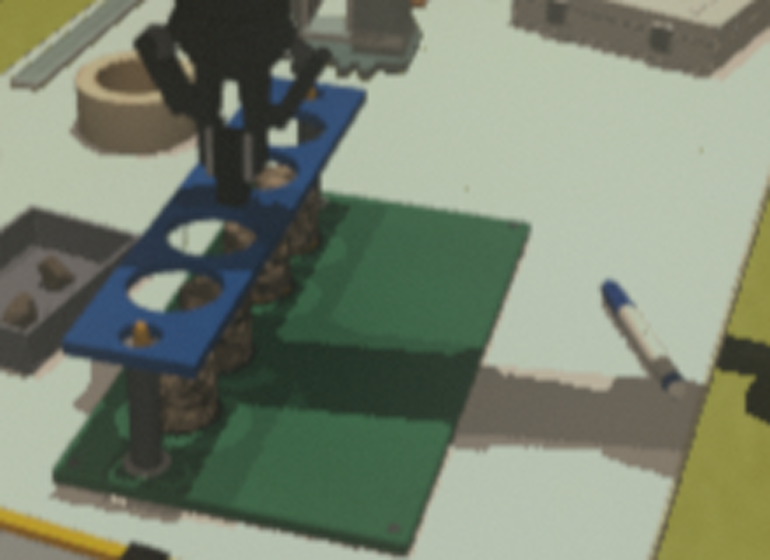

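The side view shows both pins through the plate's end holes, at (141,334) in the crop and the far one at (312,95). I'll correct by about 1.5 mm and descend, watching the force.

Call:
{"op": "step_arm", "data": {"targets": [[-0.0013,-0.0008,0.004,0,0,0.1],[0,0,0.006,0,0,0],[0,0,0.006,0,0,0],[0,0,0,0,0,0]]}}

```text
time: 35.25
eef_pos: [0.5516, -0.0061, 0.0749]
ee_rot: [-2.135, -2.302, 0.002]
ft_force: [1.0, -0.7, -4.1]
width: 0.0189
grip_force: 79.6
```

```bash
python3 avg.py
```

```text
35.6 [ 0.5525 -0.006   0.0758] [0.4 0.1 0.4] yaw,tilt(mrad) [ 4.31 -0.09  0.03] [0.   0.91 0.07] [-0.58052946  0.51743915 -3.56105597] 0.019194941442090257
```

Call:
{"op": "step_arm", "data": {"targets": [[0,0,0.01,0,0,0],[0,0,0.01,0,0,0],[0,0,0.01,0,0,0],[0,0,0,0,0,0]]}}

```text
time: 36.15
eef_pos: [0.5511, -0.0062, 0.0443]
ee_rot: [-2.135, -2.302, 0.003]
ft_force: [1.1, 0.1, -4.5]
width: 0.0189
grip_force: 79.4
```

Call:
{"op": "step_arm", "data": {"targets": [[0,0,0.01,0,0,0],[0,0,0.01,0,0,0],[0,0,0.01,0,0,0],[0,0,0.006,0,0,0],[0,0,0,0,0,0]]}}

```text
time: 36.78
eef_pos: [0.5519, -0.0061, 0.0092]
ee_rot: [-2.136, -2.303, 0.002]
ft_force: [0.4, 0.2, -5.0]
width: 0.0188
grip_force: 79.6
```

Call:
{"op": "step_arm", "data": {"targets": [[0,0,0.002,0,0,0],[0,0,0.002,0,0,0],[0,0,0.001,0,0,0],[0,0,0,0,0,0]]}}

```text
time: 37.28
eef_pos: [0.5526, -0.0061, 0.0051]
ee_rot: [2.136, 2.303, 0.0]
ft_force: [-0.3, -0.1, -2.7]
width: 0.019
grip_force: 79.9
```

Call:
{"op": "step_arm", "data": {"targets": [[0,0,0.0015,0,0,0],[0,0,0,0,0,0]]}}

```text
time: 37.52
eef_pos: [0.5526, -0.0061, 0.0051]
ee_rot: [2.136, 2.303, -0.001]
ft_force: [-3.8, -0.9, 5.8]
width: 0.0189
grip_force: 81.1
```

Call:
{"op": "step_arm", "data": {"targets": [[0,0,0,0,0,0],[0,0,0,0,0,0],[0,0,0,0,0,0],[0,0,-0.05,0,0,0],[0,0,-0.06,0,0,0],[0,0,-0.06,0,0,0],[0,0,-0.03,0,0,0],[0,0,0,0,0,0]], "jaw": -1}}

```text
time: 38.52
eef_pos: [0.5546, -0.0054, 0.2063]
ee_rot: [2.133, 2.3, 0.007]
ft_force: [-0.3, -0.7, 0.0]
width: 0.0852
grip_force: 0.0
```

Run:
```python
from h import *
s=observe();print(s['time'],s['eef_pos'])
p,d=grab('wrist','w11');P=wcloud(d,s);z=P[...,2]
hsv=cv2.cvtColor(p,cv2.COLOR_RGB2HSV);H,S,V=hsv[...,0],hsv[...,1],hsv[...,2]
m=((H>100)&(H<125)&(S>120)&(abs(P[...,0]-.552)<.06)&(abs(P[...,1])<.22));Q=P[m]
for y0 in np.arange(-.2,.2,.05):
    q=Q[(Q[:,1]>y0)&(Q[:,1]<y0+.05)];print(round(y0,2),len(q),np.median(q,0).round(4) if len(q) else'')
for a,b in((.084,.093),(.1,.12)):
    print(a)
    for bb in blobs((z>a)&(z<b)&(P[...,0]>.5)&(P[...,0]<.6),P,15):print(*bb)
```

```text
38.525 [ 0.55462395 -0.0054103   0.20634473]
-0.2 1458 [ 0.5552 -0.178   0.021 ]
-0.15 980 [ 0.5366 -0.1249  0.0209]
-0.1 1418 [ 0.5735 -0.0804  0.0209]
-0.05 2326 [ 0.5375 -0.0173  0.0209]
-0.0 2591 [0.5572 0.0128 0.021 ]
0.05 2533 [0.5455 0.075  0.0208]
0.1 2142 [0.5372 0.1354 0.0208]
0.15 2517 [0.5485 0.168  0.0207]
0.084
[315.6   8. ] 269 [0.5397 0.1635 0.0887] [0.539  0.1651 0.0885] [0.02  0.014 0.009]
[316.  380.3] 194 [ 0.5646 -0.1755  0.0888] [ 0.565  -0.1791  0.0886] [0.019 0.018 0.009]
0.1
[316.1   1.5] 50 [0.5397 0.1641 0.1051] [0.5395 0.1648 0.1055] [0.009 0.004 0.011]
[316.  394.3] 131 [ 0.5648 -0.1776  0.1094] [ 0.565  -0.1795  0.1076] [0.01  0.009 0.015]
```

View pics/w11.png

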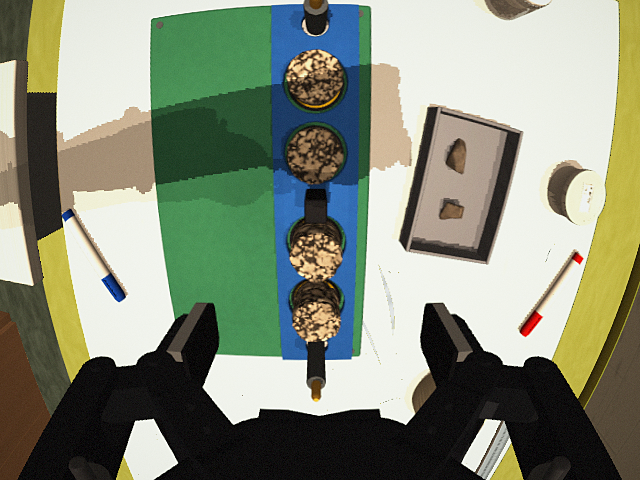

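The plate lies flush (top z ≈ .021 along its whole length), with the cores in its openings. Now the guard.

Call:
{"op": "step_arm", "data": {"targets": [[0.0448,-0.0098,0,0,0,0],[0.0448,-0.0098,0,0,0,0],[0.0448,-0.0098,0,0,0,0],[0.0448,-0.0098,0,0,0,0],[0.0448,-0.0098,0,0,0,0],[0.0448,-0.0098,0,0,0,0],[0.0448,-0.0098,0,0,0,0],[0.0448,-0.0098,0,0,0,0],[0,0,0,0,0,0]]}}

```text
time: 39.7
eef_pos: [0.4427, 0.3497, 0.2012]
ee_rot: [-2.122, -2.31, 0.005]
ft_force: [0.3, -0.3, -0.5]
width: 0.0857
grip_force: 0.0
```

Call:
{"op": "step_arm", "data": {"targets": [[0,0,0,0,0,-10.5],[0,0,0,0,0,-10.5],[0,0,0,0,0,-10.5],[0,0,0,0,0,-10.5],[0,0,0,0,0,-10.5],[0,0,0,0,0,-10.5],[0,0,0,0,0,-10.5],[0,0,0,0,0,-10.5],[0,0,0,0,0,0],[0,0,0,0,0,0]]}}

```text
time: 40.95
eef_pos: [0.4475, 0.3445, 0.2024]
ee_rot: [-0.052, -3.14, 0.002]
ft_force: [0.5, 0.5, -0.6]
width: 0.085
grip_force: 0.0
```

```bash
python3 avg.py
python3 - <<'E'
from h import *
s=observe();print(s['time'],s['eef_pos'],s['joint_positions'].round(2))
p,d=grab('wrist','w12');P=wcloud(d,s);z=P[...,2]
for b in blobs((z>.085)&(z<.13)&(abs(P[...,0]-.45)<.06)&(abs(P[...,1]-.346)<.06),P,30):print('grip',*b)
hsv=cv2.cvtColor(p,cv2.COLOR_RGB2HSV);H,S=hsv[...,0],hsv[...,1]
m=(H>15)&(H<35)&(S>120)&(abs(z-.07)<.012)&(abs(P[...,1]-.35)<.07)
Q=P[m];print('frame',Q.min(0),Q.max(0),np.median(Q[:,2]))
for x0 in np.arange(.26,.64,.05):
    q=Q[abs(Q[:,0]-x0)<.006]
    if len(q)>20:print(round(x0,2),q[:,1].min().round(4),q[:,1].max().round(4),((q[:,1].min()+q[:,1].max())/2).round(4))
E
```

```text
41.3 [0.4474 0.3451 0.2031] [0.  0.4 0.4] yaw,tilt(mrad) [88.22 -0.11 -0.65] [0.06 0.5  0.43] [-0.12976575 -0.68133542 -0.70096414] 0.08545113457795296
41.35 [0.44739687 0.34553529 0.20348804] [ 0.03  0.57 -1.13  1.43  0.51  1.47  0.45]
grip [325.9 224.1] 924 [0.4467 0.3512 0.1094] [0.4496 0.3512 0.0984] [0.023 0.021 0.027]
frame [0.26242231 0.29829291 0.05927756] [0.64629446 0.40353721 0.08025376] 0.06874829105652429
0.26 0.3097 0.4035 0.3566
0.31 0.3084 0.4022 0.3553
0.36 0.307 0.401 0.354
0.41 0.3059 0.3991 0.3525
0.46 0.3045 0.3978 0.3512
0.51 0.3028 0.3957 0.3493
0.56 0.301 0.3947 0.3479
0.61 0.2997 0.3933 0.3465
```

View pics/w12.png

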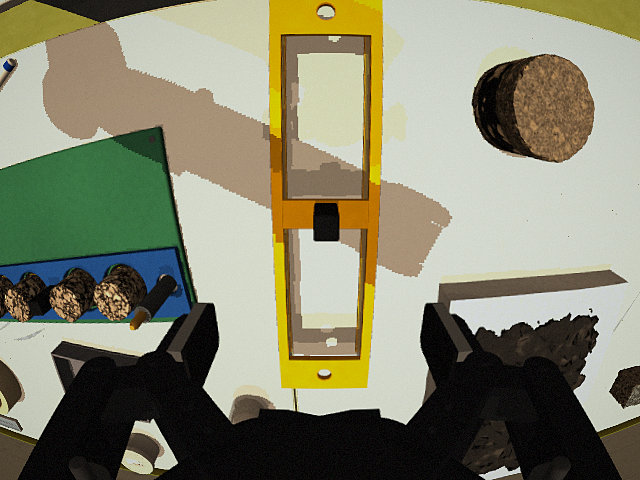

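The guard's grip is at (326,222), its holes are at (326,12) and (324,373), and nothing is in the way. Descending to grasp.

Call:
{"op": "step_arm", "data": {"targets": [[-0.002,0.006,0,0,0,0],[0,0,0.06,0,0,0],[0,0,0.06,0,0,0],[0,0,0.03,0,0,0],[0,0,0.013,0,0,0],[0,0,0,0,0,0]], "jaw": -1}}

```text
time: 42.15
eef_pos: [0.4495, 0.3518, 0.0403]
ee_rot: [-0.046, -3.141, -0.0]
ft_force: [0.4, 0.2, 1.2]
width: 0.0855
grip_force: 0.0
```

Call:
{"op": "step_arm", "data": {"targets": [[0,0,0,0,0,0],[0,0,0,0,0,0],[0,0,0,0,0,0],[0,0,0,0,0,0],[0,0,0,0,0,0],[0,0,0,0,0,0]], "jaw": 1, "squeeze": 90}}

```text
time: 42.9
eef_pos: [0.4498, 0.3512, 0.041]
ee_rot: [0.047, 3.141, -0.001]
ft_force: [-0.7, -2.7, 5.5]
width: 0.0192
grip_force: 88.0
```

```bash
python3 avg.py
```

```text
43.25 [0.4499 0.3511 0.041 ] [0. 0. 0.] yaw,tilt(mrad) [88.29  0.69 -0.61] [0.   0.03 0.02] [-0.32508994 -3.1801888   4.60758758] 0.018780611025767575
```

Call:
{"op": "step_arm", "data": {"targets": [[0,0,-0.03,0,0,0],[0,0,-0.05,0,0,0],[0,0,-0.05,0,0,0],[0,0,-0.05,0,0,0],[0,0,-0.02,0,0,0],[0,0,0,0,0,0]]}}

```text
time: 44.05
eef_pos: [0.4497, 0.3523, 0.2409]
ee_rot: [0.046, 3.14, 0.003]
ft_force: [0.6, 0.6, -3.5]
width: 0.0189
grip_force: 88.8
```

Call:
{"op": "step_arm", "data": {"targets": [[0,0,0,0,0,5],[0,0,0,0,0,10],[0,0,0,0,0,10],[0,0,0,0,0,10],[0,0,0,0,0,10],[0,0,0,0,0,10],[0,0,0,0,0,10],[0,0,0,0,0,10],[0,0,0,0,0,9],[0,0,0,0,0,0]]}}

```text
time: 45.3
eef_pos: [0.4488, 0.3503, 0.2378]
ee_rot: [-2.134, -2.305, 0.007]
ft_force: [0.4, 0.7, -3.2]
width: 0.0191
grip_force: 88.6
```

Call:
{"op": "step_arm", "data": {"targets": [[-0.0404,0.0084,0,0,0,0],[-0.0404,0.0084,0,0,0,0],[-0.0404,0.0084,0,0,0,0],[-0.0404,0.0084,0,0,0,0],[-0.0404,0.0084,0,0,0,0],[-0.0404,0.0084,0,0,0,0],[-0.0404,0.0084,0,0,0,0],[-0.0404,0.0084,0,0,0,0],[-0.0404,0.0084,0,0,0,0],[0,0,0,0,0,0],[0,0,0,0,0,0]]}}

```text
time: 46.68
eef_pos: [0.5514, -0.0047, 0.2391]
ee_rot: [-2.132, -2.303, 0.001]
ft_force: [1.0, 1.4, -3.6]
width: 0.0188
grip_force: 88.6
```

```bash
python3 avg.py
python3 - <<'E'
from h import *
s=observe();R=Rot.from_rotvec(s['ee_rot']).as_matrix()
p,d=grab('wrist','w13');P=wcloud(d,s);T=(P-s['eef_pos'])@R
hsv=cv2.cvtColor(p,cv2.COLOR_RGB2HSV);H,S=hsv[...,0],hsv[...,1]
m=(H>15)&(H<35)&(S>120)&(T[...,2]<0)&(abs(T[...,1])<.07)&(T[...,0]>.02)
Q=T[m];print(np.median(Q[:,2]),Q[:,0].max())
for x0 in np.arange(.03,.2,.02):
    q=Q[abs(Q[:,0]-x0)<.005]
    if len(q)>20:print(round(x0,2),q[:,1].min().round(4),q[:,1].max().round(4),((q[:,1].min()+q[:,1].max())/2).round(4),np.median(q[:,2]).round(4))
p2,d2=grab('top','t13');
E
```

```text
47.025 [ 0.5518 -0.0041  0.24  ] [0.3 0.4 0.5] yaw,tilt(mrad) [ 4.48 -0.83  0.67] [0.05 0.93 0.6 ] [-0.60161026 -0.23876318 -3.33997099] 0.01885859912841728
-0.027819388686408156 0.1329919537308722
0.03 -0.0475 0.0464 -0.0005 -0.0279
0.05 -0.0475 0.0464 -0.0005 -0.0279
0.07 -0.0477 0.0463 -0.0007 -0.0278
0.09 -0.0475 0.0466 -0.0004 -0.0278
0.11 -0.0477 0.0463 -0.0007 -0.0278
0.13 -0.0475 0.0463 -0.0006 -0.0278
```

Call:
{"op": "step_arm", "data": {"targets": [[-0.0018,0.0008,0.02,0,0,0.2],[0,0,0.03,0,0,0],[0,0,0.03,0,0,0],[0,0,0.03,0,0,0],[0,0,0.024,0,0,0],[0,0,0,0,0,0],[0,0,0,0,0,0]]}}

```text
time: 48.05
eef_pos: [0.5542, -0.007, 0.1075]
ee_rot: [2.14, 2.298, 0.003]
ft_force: [0.2, -0.0, -2.6]
width: 0.0186
grip_force: 88.5
```

```bash
python3 avg.py
python3 - <<'E'
from h import *
p,d=grab('wrist','w14')
p2,d2=grab('side','s14');p3,d3=grab('top','t14')
# crops: side left post hole, side right post hole, top both
def crop(im,X,n,w=24,f=12):
    u,v=w2pix(n,X);u,v=int(u),int(v);return cv2.resize(im[v-w:v+w,u-w:u+w,::-1],(380,290),interpolation=cv2.INTER_CUBIC)
L=(.5393,.168,.115);Rr=(.5652,-.18,.115)
cv2.imwrite('pics/c14.png',cv2.convertScaleAbs(np.vstack([np.hstack([crop(p2,L,'side'),crop(p2,Rr,'side')]),np.hstack([crop(p3,L,'top'),crop(p3,Rr,'top')])]),alpha=1.4))
E
```

```text
48.4 [ 0.5542 -0.0071  0.1076] [0.3 0.1 0.3] yaw,tilt(mrad) [ 4.1   2.32 -0.05] [0.   0.72 0.15] [-0.09330237  0.09995266 -3.7519283 ] 0.01876327999658241
```

View pics/c14.png

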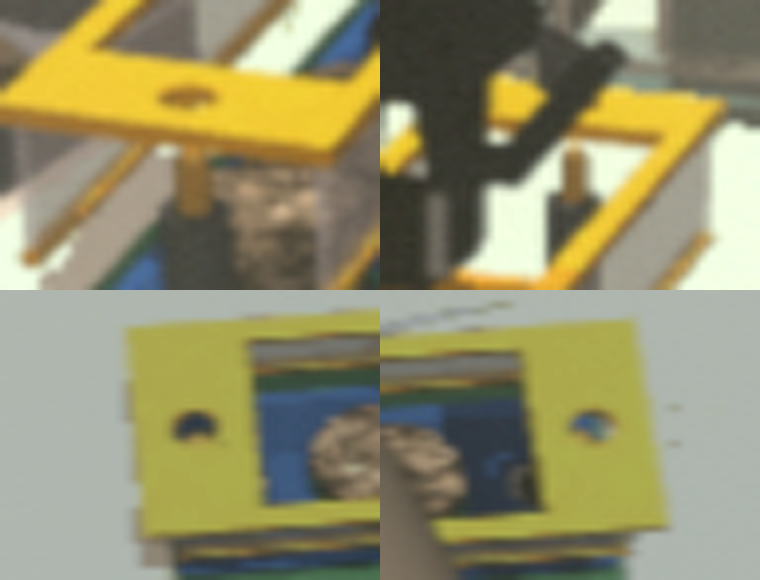

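The guard hangs level above the pins, which are not yet entered. I'll nudge, lower a little, and re-measure the holes in the top view.

Call:
{"op": "step_arm", "data": {"targets": [[0.001,-0.001,0.004,0,0,-0.12],[0,0,0.004,0,0,0],[0,0,0,0,0,0],[0,0,0,0,0,0]]}}

```text
time: 49.1
eef_pos: [0.5521, -0.0063, 0.0983]
ee_rot: [-2.138, -2.302, 0.0]
ft_force: [0.2, 1.1, -2.8]
width: 0.019
grip_force: 88.7
```

```bash
python3 avg.py
python3 - <<'E'
from h import *
p3,d3=grab('top','t15');hsv=cv2.cvtColor(p3,cv2.COLOR_RGB2HSV)
zt=observe()['eef_pos'][2]+.021+.008;print('ztop',zt)
G=p3.astype(float)
for L in((.5393,.168,zt),(.5652,-.18,zt)):
    u,v=w2pix('top',L);u0,v0=int(round(u)),int(round(v));w=7
    pt=G[v0-w:v0+w+1,u0-w:u0+w+1,0];yel=np.percentile(pt,75);wt=np.clip((yel-15-pt),0,None);wt[np.hypot(*np.mgrid[-w:w+1,-w:w+1])>6]=0
    yy,xx=np.mgrid[v0-w:v0+w+1,u0-w:u0+w+1];c=(xx*wt).sum()/wt.sum(),(yy*wt).sum()/wt.sum()
    print('hole',np.round(c,2),pix2w('top',*c,zt-.001).round(4),'expected post pix',np.round([u,v],2))
E
```

```text
49.45 [ 0.5522 -0.0063  0.0985] [0.1 0.  0.1] yaw,tilt(mrad) [ 4.22  0.22 -0.02] [0.   0.13 0.03] [ 0.15709512  0.27997287 -3.87578602] 0.01903022363862006
ztop 0.12743962145060755
hole [255.02 236.1 ] [0.541  0.1674 0.1264] expected post pix [254.72 236.65]
hole [386.84 223.7 ] [ 0.567  -0.1828  0.1264] expected post pix [385.87 224.28]
```

Call:
{"op": "step_arm", "data": {"targets": [[0,0,0.004,0,0,0],[0,0,0.004,0,0,0],[0,0,0.004,0,0,0],[0,0,0,0,0,0]]}}

```text
time: 50.05
eef_pos: [0.5516, -0.0063, 0.0858]
ee_rot: [-2.137, -2.301, 0.001]
ft_force: [0.3, 0.4, -3.1]
width: 0.0191
grip_force: 88.7
```

```bash
python3 avg.py
python3 - <<'E'
from h import *
p2,d2=grab('side','s16')
def crop(im,X,n,w=24):
    u,v=w2pix(n,X);u,v=int(u),int(v);return cv2.resize(im[v-w:v+w,u-w:u+w,::-1],(390,390),interpolation=cv2.INTER_CUBIC)
cv2.imwrite('pics/c16.png',np.hstack([crop(p2,(.5393,.168,.11),'side'),crop(p2,(.5652,-.18,.11),'side')]))
E
```

```text
50.4 [ 0.5521 -0.0063  0.0864] [0.2 0.  0.3] yaw,tilt(mrad) [ 4.23 -0.01  0.  ] [0.   0.59 0.04] [-0.63517911  0.1004852  -4.21253265] 0.01883122587481428
```

View pics/c16.png

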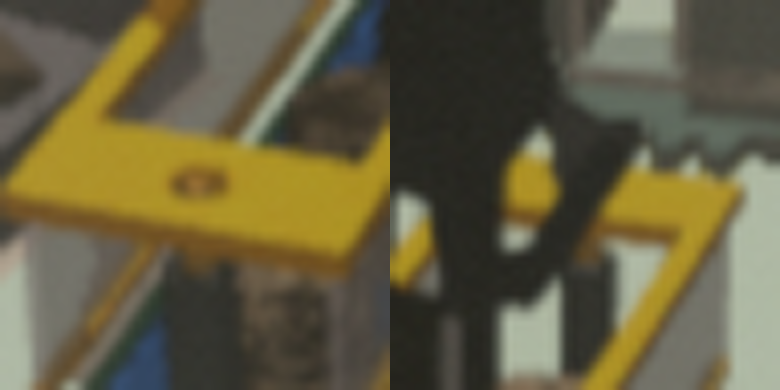

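The left pin sits centred in its hole (200,183) and there is no contact force. Continuing down.

Call:
{"op": "step_arm", "data": {"targets": [[0,0,0.004,0,0,0],[0,0,0.004,0,0,0],[0,0,0.004,0,0,0],[0,0,0,0,0,0]]}}

```text
time: 51.0
eef_pos: [0.5516, -0.0063, 0.0738]
ee_rot: [-2.137, -2.301, 0.001]
ft_force: [0.5, -0.7, -3.4]
width: 0.0188
grip_force: 88.7
```

Call:
{"op": "step_arm", "data": {"targets": [[0,0,0.002,0,0,0],[0,0,0.002,0,0,0],[0,0,0.002,0,0,0],[0,0,0,0,0,0]]}}

```text
time: 51.5
eef_pos: [0.5522, -0.0062, 0.0689]
ee_rot: [2.138, 2.302, -0.0]
ft_force: [-1.7, -0.4, 0.1]
width: 0.0188
grip_force: 89.3
```

It touched down at the expected height. Releasing and retreating.

Call:
{"op": "step_arm", "data": {"targets": [[0,0,0,0,0,0],[0,0,0,0,0,0],[0,0,0,0,0,0],[0,0,-0.03,0,0,0],[0,0,-0.05,0,0,0],[0,0,-0.05,0,0,0],[0,0,-0.03,0,0,0],[0,0,0,0,0,0]], "jaw": -1}}

```text
time: 52.5
eef_pos: [0.5542, -0.0056, 0.2315]
ee_rot: [2.134, 2.298, 0.007]
ft_force: [-0.5, 0.4, -1.0]
width: 0.0851
grip_force: 0.0
```

Run:
```python
from h import *
s=observe();print(s['time'],s['eef_pos'],s['ft_force'],s['width'])
p,d=grab('wrist','w17');P=wcloud(d,s);z=P[...,2]
hsv=cv2.cvtColor(p,cv2.COLOR_RGB2HSV);H,S,V=hsv[...,0],hsv[...,1],hsv[...,2]
m=((H>15)&(H<35)&(S>120)&(z>.08)&(z<.12)&(abs(P[...,0]-.552)<.07)&(abs(P[...,1])<.22));Q=P[m]
for y0 in np.arange(-.2,.2,.05):
    q=Q[(Q[:,1]>y0)&(Q[:,1]<y0+.05)];print(round(y0,2),len(q),np.median(q,0).round(4) if len(q) else'')
```

```text
52.5 [ 0.55422631 -0.00560971  0.23146909] [-0.48839954  0.39990424 -1.03919509] 0.0850945001489483
-0.2 2736 [ 0.5641 -0.176   0.097 ]
-0.15 859 [ 0.5244 -0.1235  0.0969]
-0.1 1044 [ 0.5202 -0.074   0.0969]
-0.05 2426 [ 0.5377 -0.0137  0.0968]
-0.0 2059 [0.5581 0.0139 0.0968]
0.05 1451 [0.5098 0.075  0.0967]
0.1 1676 [0.5225 0.1294 0.0967]
0.15 3297 [0.5425 0.1633 0.0968]
```

View pics/w17.png

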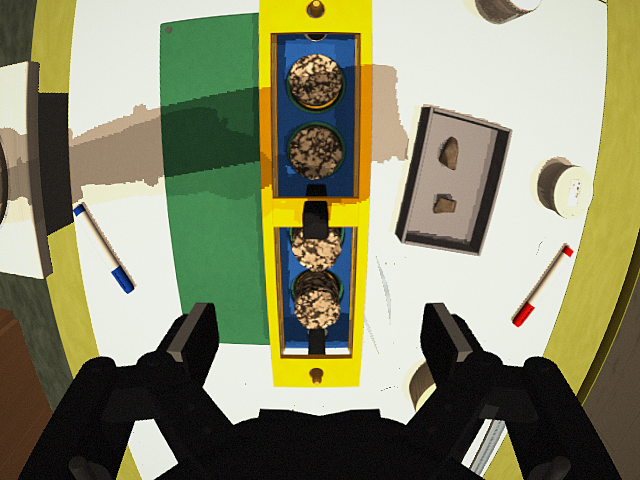

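The guard sits level (top z .097 throughout) with both pins through at (316,8) and (316,375). The stones are in the pan, and the cores and plate are in place.

```bash
python3 -c "
from plant import *
print(hand_in())"
```

```text
the job is handed in; nothing more can be done
None
```

The job is done and handed in: both stones are in the pan, the four cores are on their circles, the plate lies flush, the guard hangs level on both pins, and the gripper is open and clear; the verdict was not shown.

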